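Sort sample tubes into the transport case and bolt it for the courier

TASK

Pack the sample tubes for the courier: lay the purple-capped tubes flat in the purple insert of the transport case and the white-capped tube flat in the white insert, letting none drop from above the case. Then shut the lid fully, slide its barrel bolt all the way across into the keeper and turn the bolt's handle down into the notch. Leave the other things on the bench where they are.

Things in the scene. Friction and masses are not known exactly. Their poses are not given: they have to be found in the camera images.
- purple_tube_a: Purple-capped closed sample tube, 84 mm long, body 13 mm across, cap 16 mm across and 22 mm long, about 15 g, lying on the mat, its axis about 8 mm above the mat's top; it can roll. Origin: centre of its round bottom end; z runs along the tube to the cap.
- purple_tube_b: Purple-capped closed sample tube, 84 mm long, body 13 mm across, cap 16 mm across and 22 mm long, about 15 g, lying on the mat, its axis about 8 mm above the mat's top; it can roll. Origin: centre of its round bottom end; z runs along the tube to the cap.
- white_tube: White-capped closed sample tube, 84 mm long, body 13 mm across, cap 16 mm across and 22 mm long, about 15 g, lying on the mat, its axis about 8 mm above the mat's top; it can roll. Origin: centre of its round bottom end; z runs along the tube to the cap.
- purple_tube_a_mid (a point): The middle of purple_tube_a, on its axis, 42 mm from the bottom end.
- purple_tube_b_mid (a point): The middle of purple_tube_b, on its axis, 42 mm from the bottom end.
- white_tube_mid (a point): The middle of white_tube, on its axis, 42 mm from the bottom end.
- mat: Thin blue-grey bench mat in front of the case, 110 mm (x) by 220 mm (y), 2 mm thick, on which the three tubes lie side by side about 65 mm apart, roughly along the mat's x. Origin: centre of its underside. Fixed.
- case: Grey transport case with a hinged lid, body 128 mm (x) by 216 mm (y), rim 42 mm high, walls 6 mm. Origin: centre of its underside; -x is its front, +x the hinge side, z up. The keeper (steel staple) stands on the outside of its -y end, reaching 124 mm from the origin and 70 mm high. Fixed to the bench.
- purple_insert: Purple insert: open plastic tray dropped into the case, 112 mm (x) by 99 mm (y) outside, walls and floor 2.5 mm, 28 mm high, inside 107 x 94 mm; a tube fits lying along x. Origin: centre of its underside, 10 mm above the worktop; axes parallel to the case's. Which side of the case it is on varies. Fixed.
- white_insert: White insert: open plastic tray dropped into the case, 112 mm (x) by 99 mm (y) outside, walls and floor 2.5 mm, 28 mm high, inside 107 x 94 mm; a tube fits lying along x. Origin: centre of its underside, 10 mm above the worktop; axes parallel to the case's. Which side of the case it is on varies. Fixed.
- lid (a joint): Angle of the lid in rad: 0 shut, 1.9 fully open; starts open, leaning a little back past upright (1.6 to 1.8), its free edge about 170 mm above the worktop. A stiff friction hinge holds it wherever it is left; about 1 to 5 N at the free edge moves it.
- lid_hinge (a point): Middle of the lid's hinge line, at the back rim of the case (case x = +64 mm, height 42 mm); its axes are the lid's: x points from the free edge to the hinge, y is the case's y, z is normal to the lid's outer face. The lid is a plate 128 x 216 mm, 8 mm thick; when shut its top is 50 mm above the worktop.
- lid_edge (a point): Point on the free edge of the lid, outer face, 128 mm from the hinge line, in the half away from the bolt (y = +50 mm); axes as at lid_hinge. Outer face is clear of hardware for all y > 0; the bolt occupies y < 0.
- bolt (a joint): Travel of the barrel bolt on the lid in m: about 0 to 0.006 at the start (drawn back), 0.036 shot home through the keeper; it slides along the lid's -y, against about 2 N friction. With the lid not fully shut it strikes the keeper.
- bolt_handle (a joint): Angle of the bolt's handle in rad: 0 standing upright from the lid, 1.5 turned down to the front (the case's -x), lying flat in the notch. It stays where it is left (friction about 0.5 N at the knob). The sides of the channel hold it upright (within about 0.25 rad) until the bolt is shot home, where the notch lets it turn down.
- bolt_knob (a point): Centre of the black knob (15 mm across, 15 mm long) at the end of the bolt's handle, 31 mm from the bolt's axis; the stem is 8 mm thick. With the lid shut and the handle upright the knob's centre is 90 mm and the bolt's axis 59 mm above the worktop, the axis 21 mm in front of the case's origin line; the steel channel beside the stem is 17 mm wide and reaches 67 mm above the worktop. z points along the handle, y is the lid's y.
- teal_box: Teal carton 95 x 125 x 48 mm, bystander, to the left of the case. Origin: centre of its underside.
- slide_box: White slide box 93 x 100 x 46 mm, bystander, behind the case. Origin: centre of its underside.

How it is judged (in metres and radians):
On the way, in this order (a step that is already met when the one before it is completed fails the run):
1. all three tubes lie flat and released in the inserts of their own colour (x of purple_tube_a_mid in the frame of purple_insert between -0.03 and 0.03 m and y of purple_tube_a_mid in the frame of purple_insert between -0.045 and 0.045 m and z of each of purple_tube_a_mid, purple_tube_b_mid in the frame of purple_insert below 0.03 m and angle between purple_tube_a_mid's own z axis and vertical between 1.3 and 1.84 rad and x of purple_tube_b_mid in the frame of purple_insert between -0.03 and 0.03 m and y of purple_tube_b_mid in the frame of purple_insert between -0.045 and 0.045 m and angle between purple_tube_b_mid's own z axis and vertical between 1.3 and 1.84 rad and x of white_tube_mid in the frame of white_insert between -0.03 and 0.03 m and y of white_tube_mid in the frame of white_insert between -0.045 and 0.045 m and z of white_tube_mid in the frame of white_insert below 0.03 m and angle between white_tube_mid's own z axis and vertical between 1.3 and 1.84 rad and contact force between the fingers and purple_tube_a below 0.05 N and linear speed of each of purple_tube_a, purple_tube_b, white_tube below 0.05 m/s and contact force between the fingers and purple_tube_b below 0.05 N and contact force between the fingers and white_tube below 0.05 N), for 0.2 s.
2. the lid is shut on the sorted tubes (x of purple_tube_a_mid in the frame of purple_insert between -0.03 and 0.03 m and y of purple_tube_a_mid in the frame of purple_insert between -0.045 and 0.045 m and z of each of purple_tube_a_mid, purple_tube_b_mid in the frame of purple_insert below 0.03 m and angle between purple_tube_a_mid's own z axis and vertical between 1.3 and 1.84 rad and x of purple_tube_b_mid in the frame of purple_insert between -0.03 and 0.03 m and y of purple_tube_b_mid in the frame of purple_insert between -0.045 and 0.045 m and angle between purple_tube_b_mid's own z axis and vertical between 1.3 and 1.84 rad and x of white_tube_mid in the frame of white_insert between -0.03 and 0.03 m and y of white_tube_mid in the frame of white_insert between -0.045 and 0.045 m and z of white_tube_mid in the frame of white_insert below 0.03 m and angle between white_tube_mid's own z axis and vertical between 1.3 and 1.84 rad and value of joint lid below 0.025 rad), for 0.2 s.
3. the bolt is slid across into the keeper with the lid shut (value of joint lid below 0.025 rad and value of joint bolt above 0.03 m), for 0.1 s.
4. the handle is turned down into the notch (all of step 3 and value of joint bolt_handle above 1.2 rad), for 0.2 s.
At the end, for the whole second after the job is handed in: Both purple-capped tubes lie flat (within about 15 degrees) at rest in the purple insert and the white-capped tube in the white insert; the lid is shut (within 0.025 rad), the bolt is shot at least 30 of its 36 mm and its handle is turned down at least 1.2 of 1.5 rad (all of step 4 and x of purple_tube_a_mid in the frame of purple_insert between -0.03 and 0.03 m and y of purple_tube_a_mid in the frame of purple_insert between -0.045 and 0.045 m and z of each of purple_tube_a_mid, purple_tube_b_mid in the frame of purple_insert below 0.03 m and angle between purple_tube_a_mid's own z axis and vertical between 1.3 and 1.84 rad and x of purple_tube_b_mid in the frame of purple_insert between -0.03 and 0.03 m and y of purple_tube_b_mid in the frame of purple_insert between -0.045 and 0.045 m and angle between purple_tube_b_mid's own z axis and vertical between 1.3 and 1.84 rad and x of white_tube_mid in the frame of white_insert between -0.03 and 0.03 m and y of white_tube_mid in the frame of white_insert between -0.045 and 0.045 m and z of white_tube_mid in the frame of white_insert below 0.03 m and angle between white_tube_mid's own z axis and vertical between 1.3 and 1.84 rad and linear speed of each of purple_tube_a, purple_tube_b, white_tube below 0.05 m/s); the robot touches nothing.
It fails at once if a tube is let go while its middle is more than 80 mm above the worktop ((height (world z) of purple_tube_a_mid above 0.08 m and contact force between the fingers and purple_tube_a below 0.05 N) or (height (world z) of purple_tube_b_mid above 0.08 m and contact force between the fingers and purple_tube_b below 0.05 N) or (height (world z) of white_tube_mid above 0.08 m and contact force between the fingers and white_tube below 0.05 N)).
It fails at once if a bystander (teal box, slide box) is moved more than 20 mm (distance of any of teal_box, slide_box from where it was at the start of the episode above 0.02 m).
It also fails if it takes over 72 s, if anything falls off the work surface, if the arm or the gripper's body presses on something with over 40 N, if the wrist force passes 120 N, or if a joint passes its speed limit or range.

ROBOT

A 6-joint arm with a two-finger parallel gripper is mounted at the origin on a cart in front of the work surface, level with it; the furniture and walls round the work are solid. World frame = base frame: x ahead of the robot, y to its left, z up, the work surface at z = 0. Lengths are in mm, angles in rad, forces in N, time in s.
With the tool pointing down it reaches from about 250 to 775 mm from the base axis. Payload 8.9 kg.
Tool frame: the origin (TCP) lies at the very end of the fingers, on their centre line; the grasp point (between the pads) lies 19 mm behind it; z points along the fingers, y is the direction in which the jaws open and shut (so a half turn about z gives the same grasp; the last joint's range is limited). The gripper opens to 85 mm and grips with 20 to 120 N. Pads are 22 mm wide; open, the fingers measure 114 mm over their backs; the gripper's body (76 mm by 85 mm) begins 54 mm behind the grasp point. The pads swing forward as they close: fully open they stand 13 mm farther back than shut.
Start: joints at [1.153, 0.291, -0.153, 1.127, 0, 1.431], TCP at [144.475, 504.728, 231.305] pointing down, gripper open.
Joint ranges: [-2.52, 2.52], [-0.91, 1.74], [-1.3, 1.37], [-1.96, 2.02], [-1.52, 1.47], [-3.14, 3.14]. Speed limits (rad/s): [2.22, 2.22, 2.79, 3.14, 3.14, 3.14].

INTERFACE

Orientations are given as a unit quaternion [w, x, y, z].
In Python, from plant import * gives the robot as it stands. The module is installed in compiled form; this text tells all that it offers.
- The arm moves only by the tool play_rows, never from a script. Its argument "rows" is a list of rows, each a list of 6 numbers: the shift along the tool's x, y, z each as a share of 0.25 m, from -1 to 1, then the turn, a rotation vector about the tool's x, y, z each as a share of 30 degrees, from -1 to 1. In form: [[dx, dy, dz, rx, ry, rz], ...]. A call has exactly 5 rows; each row is the pose to reach, as a shift and turn from the pose commanded when the call began, along the tool's axes at that moment; what a row does not reach only later rows make up. A row lasts 1/10 s, in which the tool goes at most 50 mm and 8.59 degrees, less where a joint would pass 70% of its speed; a pose out of reach is approached as far as the arm can. A call with a number of a shift or a turn outside -1 to 1 is refused whole. A call with a gripper value outside its range is refused whole. "gripper" is the opening, from 0 (shut) to 1 (fully open), set as the call begins (left out, the last holds). The fingers move at their own pace and stop on an object; the grip force is fixed at half the most. Time passes only in rows, so rows that repeat a pose let the fingers close, or fill a call up. It gives the time, the measured TCP pose, the force and the opening at its end, in the units of the state.
- get_obs(): the state, without advancing time (a new reading comes with each control period).
- get_image(name): name is "scene" or "side" or "wrist"; returns the picture (384x512x3 uint8, red, green, blue); there is no depth.
- camera_info(name): a dict with "intrinsics" (3x3 intrinsics, pixels), "rvec" (rotation vector, rad) and "tvec" (3), from world to camera coordinates, as OpenCV has them; the wrist camera has in their place "tool_from_camera" (4x4, takes a point from camera to tool coordinates, whose origin is the TCP and whose axes are the flange's). Camera axes: x right, y down, z forward; pixel columns grow to the right and rows downward; lengths in mm; the calibration is good to about 2 mm. A picture is of the moment at which its call begins: read the wrist's pose just before it. camera_info takes no time and is no camera call.
- close_job(): hands the job in, once; it reports no verdict.
The state is a dict: "t": time; "qpos": joint angles; "joint_velocities": joint speeds; "joint_torque": joint torques, N m; "tcp_pos": TCP position; "orientation": TCP orientation; "ft_force": force on the tool from outside, world axes, zero at the start; "torque": the same for the moment, N m; "width": finger opening in mm.
Only numpy, scipy, OpenCV 4.12 (cv2) and the standard library are available. Lean on these libraries where they do the work, as an engineer would, in place of code of your own. Each camera call takes 0.05 s, during which the arm holds its last target.

## Working session

There is one attempt and no reset: what is moved stays moved. The work goes in short steps, Python scripts to look and compute and a tool call to move; the robot and the scene stay as the last step left them, time stands still between calls to the robot, and variables do not carry over. Pictures are saved under pics/ and viewed, and the job is handed in when it is done.

Besides the shell and the picture viewer there is one more tool, called by a JSON object that holds its "fn" and its "kwargs". play_rows: Moves the arm, as the interface text tells. Shift numbers are shares of 0.25 m and turn numbers shares of 30 degrees, none past 1 either way. Its arguments: {"type":"object","properties":{"rows":{"type":"array"},"gripper":{"type":"number"}},"required":["rows"]}

```bash
mkdir -p pics; ls; python3 - <<'E'
from plant import *
import cv2
o=get_obs(); print(o)
for n in ["scene","side","wrist"]:
    print(n,camera_info(n))
    cv2.imwrite(f"pics/{n}0.png",get_image(n)[:,:,::-1])
E
```

```text
pics
{'t': 0.0, 'qpos': array([ 1.15272509e+00,  2.91270616e-01, -1.54152422e-01,  1.12671868e+00,
       -2.23832271e-06,  1.43150609e+00]), 'joint_velocities': array([-6.54383753e-05, -1.12918044e-03, -9.54552824e-04,  3.75043252e-04,
       -3.82232592e-04,  1.51453112e-03]), 'joint_torque': array([ 6.82274367e-04, -5.37149477e+01,  3.31372511e+01,  1.59652624e-02,
       -1.93428186e-04,  1.96922900e-05]), 'tcp_pos': array([144.27463283, 504.30737059, 230.72760276]), 'orientation': array([-1.83973654e-04,  1.38939522e-01,  9.90300640e-01, -6.47048472e-04]), 'ft_force': array([ 0.4409762 , -0.5599088 ,  0.17342966]), 'torque': array([ 0.01044497, -0.01868548,  0.0445983 ]), 'width': 85.55753047111314}
scene {'intrinsics': array([[426.53481816,   0.        , 252.54772613],
       [  0.        , 426.53481816, 191.09000454],
       [  0.        ,   0.        ,   1.        ]]), 'rvec': array([ 1.94383642, -0.59052252,  0.34904628]), 'tvec': array([-191.95269019,  338.77834876,  369.35172227])}
side {'intrinsics': array([[449.68729097,   0.        , 253.41724156],
       [  0.        , 449.68729097, 196.5661566 ],
       [  0.        ,   0.        ,   1.        ]]), 'rvec': array([ 0.49754003, -2.62345553,  1.29867555]), 'tvec': array([ 578.6773599 ,  -59.03109817, 1146.00573008])}
wrist {'intrinsics': array([[278.45214749,   0.        , 255.62909263],
       [  0.        , 278.45214749, 193.44303134],
       [  0.        ,   0.        ,   1.        ]]), 'tool_from_camera': array([[-1.21165441e-03, -9.59107264e-01, -2.83040259e-01,
         7.20459583e+01],
       [ 9.99999187e-01, -1.27477311e-03,  3.88309443e-05,
         7.62598343e-01],
       [-3.98055151e-04, -2.83039982e-01,  9.59108029e-01,
        -1.42905965e+02],
       [ 0.00000000e+00,  0.00000000e+00,  0.00000000e+00,
         1.00000000e+00]])}
```

View pics/scene0.png

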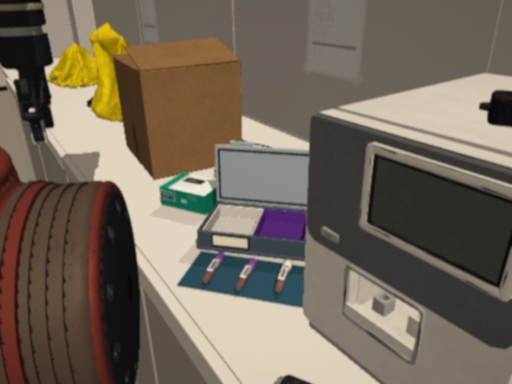

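View pics/side0.png

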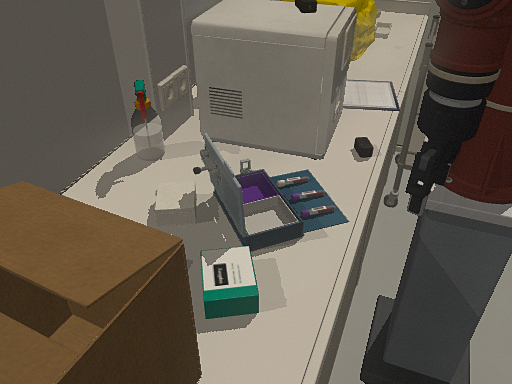

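View pics/wrist0.png

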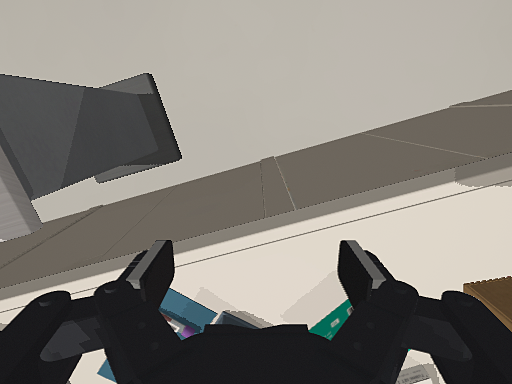

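The scene view shows two purple tubes (213,267), (246,273) and the white one (284,275). The white insert is on the left and the purple one on the right. In the side view the tubes are at (318,211), (307,196) and (292,181). Next I'll triangulate roughly.

```bash
cat > h.py <<'E'
from plant import *
import cv2, numpy as np
from scipy.spatial.transform import Rotation as R
def Pm(n):
    c=camera_info(n); Rm=cv2.Rodrigues(c['rvec'])[0]; return c['intrinsics'],Rm,c['tvec']
def ray(n,uv,pose=None):
    if n=='wrist':
        c=camera_info(n);K=c['intrinsics'];T=c['tool_from_camera'];p,q=pose
        Rt=R.from_quat([q[1],q[2],q[3],q[0]]).as_matrix()
        d=Rt@T[:3,:3]@np.linalg.inv(K)@np.array([*uv,1.]); o=Rt@T[:3,3]+p
        return o,d/np.linalg.norm(d)
    K,Rm,t=Pm(n); d=Rm.T@np.linalg.inv(K)@np.array([*uv,1.]); return -Rm.T@t,d/np.linalg.norm(d)
def atz(r,z): o,d=r; return o+d*(z-o[2])/d[2]
def tri(*rs):
    A=0;b=0
    for o,d in rs:
        M=np.eye(3)-np.outer(d,d);A=A+M;b=b+M@o
    x=np.linalg.solve(A,b); return x,[round(float(np.linalg.norm((np.eye(3)-np.outer(d,d))@(x-o))),1) for o,d in rs]
def proj(n,X,pose=None):
    X=np.atleast_2d(np.array(X,float))
    if n=='wrist':
        c=camera_info(n);K=c['intrinsics'];T=c['tool_from_camera'];p,q=pose
        Rt=R.from_quat([q[1],q[2],q[3],q[0]]).as_matrix()
        Y=(X-p)@Rt; Y=(Y-T[:3,3])@T[:3,:3]
    else:
        K,Rm,t=Pm(n); Y=X@Rm.T+t
    y=Y@K.T; return y[:,:2]/y[:,2:]
def pose():
    o=get_obs(); return o['tcp_pos'],o['orientation']
# move: give target tcp pos + rotation (tool quat wxyz) relative to commanded pose
def rel(p0,q0,p1,q1):
    R0=R.from_quat(np.roll(q0,-1));R1=R.from_quat(np.roll(q1,-1))
    return np.round(R0.inv().apply(np.array(p1)-p0)/250,3),np.round(np.degrees((R0.inv()*R1).as_rotvec())/30,3)
E
python3 - <<'E'
from h import *
for a,b in [((213,267),(319,211)),((246,273),(308,196)),((284,275),(292,181))]:
    print(tri(ray('scene',a),ray('side',b)))
# case corners: left front top
print(tri(ray('scene',(201,233)),ray('side',(301,225))))
print(tri(ray('scene',(217,146)),ray('side',(241,226))))
for n in ('scene','side'): 
    im=cv2.imread(f'pics/{n}0.png'); 
    c=im[120:320,150:320] if n=='scene' else im[120:320,180:360]
    cv2.imwrite(f'pics/{n}0z.png',cv2.resize(c,None,fx=3,fy=3,interpolation=cv2.INTER_CUBIC)[:600])
E
```

```text
(array([343.14040029, 306.89939488,   9.65105177]), [2.0, 2.0])
(array([382.81218598, 259.45913735,   8.2339822 ]), [2.5, 2.5])
(array([435.1454547 , 216.47883293,   9.03957325]), [1.3, 1.3])
(array([362.33529334, 391.40750324,  31.29876174]), [3.4, 3.4])
(array([457.30069423, 527.13712251, 133.92686845]), [28.7, 28.7])
```

View pics/side0z.png

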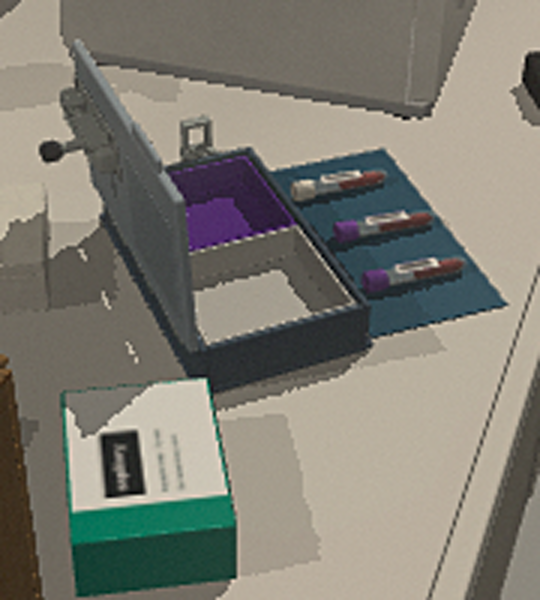

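```bash
cat >> h.py <<'E'
def quat_yaw(deg,tilt=None):
    a=np.radians(deg); y=np.array([np.cos(a),np.sin(a),0]); z=np.array([0,0,-1.]); x=np.cross(y,z)
    r=R.from_matrix(np.column_stack([x,y,z])); return np.roll(r.as_quat(),1)
def plan(p1,yaw):
    p,q=pose(); print('from',np.round(p,1),'rel',*rel(p,q,p1,quat_yaw(yaw)))
E
python3 - <<'E'
from h import *
plan((360,235,290),135)
E
```

```text
from [144.3 504.4 230.9] rel [-1.126 -0.799 -0.236] [-2.000e-03 -1.000e-03 -2.032e+00]
```

{"fn": "play_rows", "kwargs": {"rows": [[-0.6,-0.4,-0.24,0,0,-1],[-0.6,-0.4,-0.24,0,0,-1],[-0.6,-0.4,-0.24,0,0,-1],[-0.6,-0.4,-0.24,0,0,-1],[-0.6,-0.4,-0.24,0,0,-1]]}}

```text
t: 0.65
tcp_pos: [264.2, 364.7, 293.0]
orientation: [0.001, -0.123, 0.992, 0.0]
ft_force: [0.1, -0.9, 0.1]
width: 85.2
```

```bash
python3 - <<'E'
from h import *
plan((360,235,290),135)
E
```

```text
from [264.2 364.7 293. ] rel [-0.245 -0.597  0.013] [-1.00e-03  5.00e-03 -1.03e+00]
```

{"fn": "play_rows", "kwargs": {"rows": [[-0.245,-0.6,0.01,0,0,-1],[-0.245,-0.6,0.01,0,0,-1],[-0.245,-0.6,0.01,0,0,-1],[-0.245,-0.6,0.01,0,0,-1],[-0.245,-0.6,0.01,0,0,-1]]}}

```text
t: 1.15
tcp_pos: [358.4, 234.5, 288.4]
orientation: [-0.0, -0.376, 0.927, -0.0]
ft_force: [-0.7, 0.7, -0.4]
width: 85.6
```

```bash
python3 - <<'E'
from h import *
print(get_obs()['qpos'],pose())
cv2.imwrite("pics/w1.png",get_image('wrist')[:,:,::-1])
E
```

```text
[ 4.08788162e-01  7.72079324e-02 -2.68571929e-01  1.22538101e+00
 -7.40677272e-04 -3.61202991e-01] (array([358.42376464, 234.4505982 , 288.4062749 ]), array([-1.73407505e-04, -3.75555068e-01,  9.26799990e-01, -3.74570060e-04]))
```

View pics/w1.png

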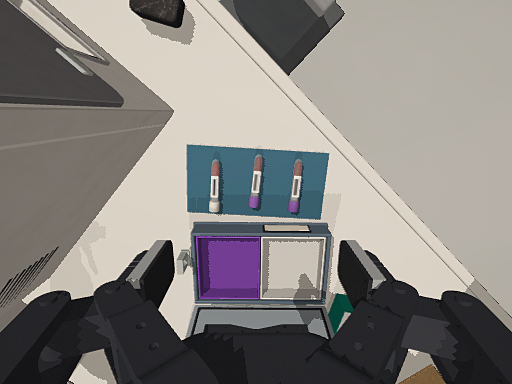

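The wrist view shows the tubes at (215,186), (256,181) and (296,187), caps towards the case. The purple insert spans (198–260, 236–300) and the white one (262–326, 236–300). I'll zoom in for exact pixels.

```bash
python3 - <<'E'
import cv2
im=cv2.imread('pics/w1.png')[135:320,165:350]
cv2.imwrite('pics/w1z.png',cv2.resize(im,(592,592),fx=0,fy=0,interpolation=cv2.INTER_CUBIC))
E
```

```text
(no output)
```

View pics/w1z.png

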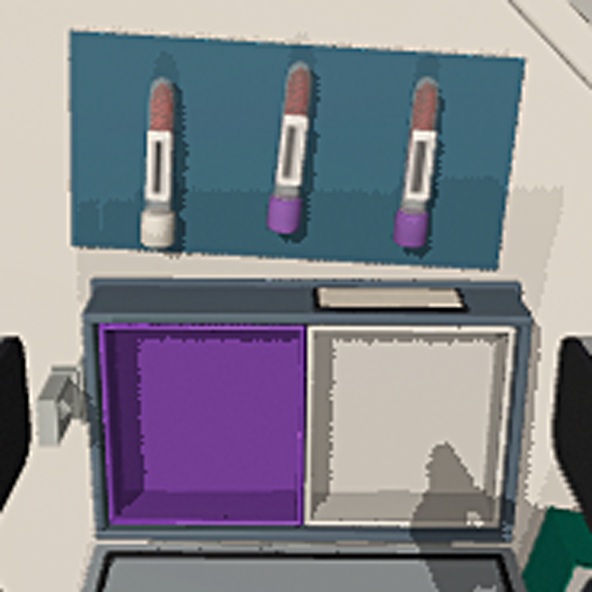

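```bash
cat > m1.py <<'E'
from h import *
from scipy.optimize import least_squares
P=(np.array([358.4,234.45,288.4]),np.array([0,-0.37556,0.9268,0]))
z=lambda u,v:(165+(u+.5)/3.2-.5,135+(v+.5)/3.2-.5)
# rim & insert corners, case frame
pts=[((-64,-108,42),(85,322)),((-64,108,42),(530,318)),((64,-108,42),(97,540)),((64,108,42),(524,540)),
((-56,-99,38),(101,325)),((-56,99,38),(516,327)),((56,-99,38),(108,524)),((56,99,38),(500,526)),((-56,0,38),(306,325)),((56,0,38),(303,524))]
X=np.array([a for a,_ in pts],float);U=np.array([z(*b) for _,b in pts])
def w(s):
    c,d=np.cos(s[2]),np.sin(s[2]); M=np.array([[c,-d,0],[d,c,0],[0,0,1]]); return X@M.T+[s[0],s[1],s[3] if len(s)>3 else 0]
for s0 in ([470,350,.78],[470,350,.78,0]):
    r=least_squares(lambda s:(proj('wrist',w(s),P)-U).ravel(),s0,loss='soft_l1')
    print(r.x,np.degrees(r.x[2]));print(np.round(r.fun.reshape(-1,2)*3.2,0).tolist())
for n,c,b in [('white',(158,242),(163,82)),('pb',(284,230),(300,66)),('pa',(411,244),(428,82))]:
    A=atz(ray('wrist',z(*c),P),10);B=atz(ray('wrist',z(*b),P),10)
    d=A-B; print(n,np.round((A+B)/2,1),np.linalg.norm(d),np.degrees(np.arctan2(d[1],d[0])))
print('mat',[np.round(atz(ray('wrist',z(*p),P),2)[:2]) for p in [(70,30),(524,58),(498,270),(72,245)]])
E
python3 m1.py
```

```text
[475.18900073 358.84098484   0.7667777 ] 43.933126093297915
[[-4.0, -8.0], [5.0, -3.0], [-0.0, 2.0], [-9.0, 3.0], [1.0, 1.0], [-3.0, -0.0], [7.0, 0.0], [-3.0, -1.0], [2.0, 1.0], [3.0, 0.0]]
[474.95791323 358.65170007   0.76672948   0.49570542] 43.93036317752842
[[-5.0, -8.0], [5.0, -3.0], [-0.0, 2.0], [-9.0, 3.0], [1.0, 1.0], [-3.0, -0.0], [7.0, 0.0], [-3.0, -1.0], [2.0, 1.0], [3.0, 0.0]]
white [431.9 217.2  10. ] 81.10854576539649 39.944479904798825
pb [382.2 258.5  10. ] 82.53360811745804 38.64836671424042
pa [344.3 308.6  10. ] 82.11712375333447 40.576657764311314
mat [array([415., 143.]), array([273., 308.]), array([355., 381.]), array([498., 214.])]
```

```bash
python3 - <<'E'
from h import *
plan((432,217.2,70),129.9)
E
```

```text
from [357.7 235.4 288.4] rel [-0.164 -0.259  0.874] [ 0.    -0.001  0.133]
```

```bash
cat >> h.py <<'E'
import json,os
MOVES='moves.json'
def cmd():
    """commanded pose from logged moves"""
    p=np.array([144.475,504.728,231.305]); r=R.from_quat(np.roll(quat_yaw(74.07),-1))
    for m in json.load(open(MOVES)):
        m=np.array(m); p=p+r.apply(m[:3]*250); r=r*R.from_rotvec(np.radians(m[3:]*30))
    return p,np.roll(r.as_quat(),1)
def log(*m):
    L=json.load(open(MOVES)) if os.path.exists(MOVES) else []
    L+= [list(x) for x in m]; json.dump(L,open(MOVES,'w'))
    p,q=cmd();a,b=pose(); print('cmd',np.round(p,1),'meas',np.round(a,1),'ang',np.round(np.degrees((R.from_quat(np.roll(q,-1)).inv()*R.from_quat(np.roll(b,-1))).as_rotvec()),2))
def planc(p1,yaw):
    p,q=cmd(); print('rel',*rel(p,q,p1,quat_yaw(yaw)))
E
python3 - <<'E'
from h import *
log([-0.6,-0.4,-0.24,0,0,-1])
log([-0.245,-0.6,0.01,0,0,-1])
planc((432,217.2,70),129.9)
E
```

```text
cmd [261.3 367.4 291.3] meas [357.7 235.4 288.4] ang [  0.     0.03 -29.82]
cmd [357.1 236.8 288.8] meas [357.7 235.4 288.4] ang [-0.01  0.03  0.18]
rel [-0.161 -0.265  0.875] [0.    0.    0.139]
```

{"fn": "play_rows", "kwargs": {"rows": [[-0.16,-0.26,0.874,0,0,0.135],[-0.16,-0.26,0.874,0,0,0.135],[-0.16,-0.26,0.874,0,0,0.135],[-0.16,-0.26,0.874,0,0,0.135],[-0.16,-0.26,0.874,0,0,0.135]], "gripper": 0.45}}

```text
t: 1.7
tcp_pos: [429.6, 218.2, 67.2]
orientation: [-0.001, -0.341, 0.94, 0.0]
ft_force: [0.3, 0.4, 0.6]
width: 38.4
```

```bash
python3 - <<'E'
from h import *
log([-0.16, -0.26, 0.874, 0, 0, 0.135])
plan((432,217.2,4),129.9)
print(get_obs()['width'],pose())
cv2.imwrite("pics/w2.png",get_image('wrist')[:,:,::-1])
E
```

```text
cmd [431.1 217.9  70.3] meas [429.6 218.2  67.2] ang [-0.08  0.14  0.16]
from [429.6 218.2  67.2] rel [-0.006 -0.01   0.253] [ 0.003 -0.005 -0.001]
38.435105357053644 (array([429.56076985, 218.15319496,  67.15889337]), array([-1.42261144e-03, -3.40870244e-01,  9.40109251e-01,  2.22986777e-04]))
```

View pics/w2.png

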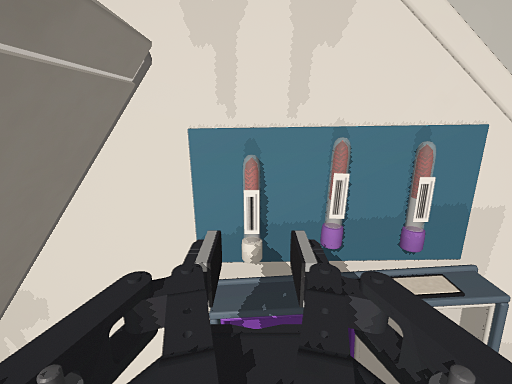

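The fingers straddle the white tube's column at x≈255. The tube runs from (251,157) to (252,262). I'll triangulate heights against the first view.

```bash
python3 - <<'E'
from h import *
P=(np.array([358.4,234.45,288.4]),np.array([0,-0.37556,0.9268,0]))
P2=(np.array([429.56,218.15,67.16]),np.array([-0.0014,-.34087,.94011,.0002]))
z=lambda u,v:(165+(u+.5)/3.2-.5,135+(v+.5)/3.2-.5)
for n,c,b,c2,b2 in [('white',(158,242),(163,82),(252,260),(251,157)),('pb',(284,230),(300,66),(332,247),(343,140)),('pa',(411,244),(428,82),(412,250),(427,144))]:
    print(n,*tri(ray('wrist',z(*c),P),ray('wrist',c2,P2)),*tri(ray('wrist',z(*b),P),ray('wrist',b2,P2)))
    A=atz(ray('wrist',c2,P2),10);B=atz(ray('wrist',b2,P2),10);d=A-B; print(np.round((A+B)/2,1),np.linalg.norm(d),np.degrees(np.arctan2(d[1],d[0])))
plan((432,217.2,4),129.9)
E
```

```text
white [461.56662334 242.38641665  15.24833112] [0.6, 0.6] [401.39095397 191.0372751    6.46657124] [0.3, 0.3]
[432.6 217.3  10. ] 83.27201968732514 40.0771578451493
pb [413.89375856 283.58860565  13.40343038] [0.4, 0.4] [349.80678704 232.62332956  11.23861246] [0.0, 0.0]
[382.3 259.3  10. ] 83.85661209004641 38.868522672259246
pa [375.58556547 334.92370567  11.65207215] [0.5, 0.5] [312.90465603 282.15714222   8.21074141] [0.2, 0.2]
[344.7 308.8  10. ] 83.74759157618777 41.50878655436049
from [428.9 217.3  64.1] rel [-0.011 -0.009  0.24 ] [ 0.005 -0.011 -0.002]
```

{"fn": "play_rows", "kwargs": {"rows": [[-0.01,-0.005,0.08,0,0,0],[-0.01,-0.005,0.14,0,0,0],[-0.01,-0.005,0.14,0,0,0],[-0.01,-0.005,0.14,0,0,0],[-0.01,-0.005,0.14,0,0,0]]}}

```text
t: 2.25
tcp_pos: [434.0, 219.1, 36.5]
orientation: [0.001, -0.342, 0.94, 0.0]
ft_force: [1.0, 1.1, 0.2]
width: 38.2
```

```bash
python3 - <<'E'
from h import *
log([-0.01, -0.005, 0.14, 0, 0, 0])
plan((432.2,217.2,4),129.9)
E
```

```text
cmd [433.8 218.6  35.3] meas [434.  219.1  36.5] ang [ 0.02 -0.09  0.04]
from [434.  219.1  36.5] rel [ 0.011 -0.001  0.13 ] [-0.001  0.003  0.003]
```

{"fn": "play_rows", "kwargs": {"rows": [[0.008,0,0.06,0,0,0],[0.008,0,0.12,0,0,0],[0.008,0,0.12,0,0,0],[0.008,0,0.12,0,0,0],[0.008,0,0.12,0,0,0]]}}

```text
t: 2.75
tcp_pos: [432.8, 217.4, 6.3]
orientation: [0.001, -0.342, 0.94, -0.0]
ft_force: [0.5, 0.5, 0.3]
width: 38.7
```

{"fn": "play_rows", "kwargs": {"rows": [[0,0,0,0,0,0],[0,0,0,0,0,0],[0,0,0,0,0,0],[0,0,0,0,0,0],[0,0,0,0,0,0]], "gripper": 0}}

```text
t: 3.25
tcp_pos: [432.6, 217.2, 5.9]
orientation: [0.001, -0.342, 0.94, -0.0]
ft_force: [-0.6, -1.4, 6.2]
width: 10.0
```

```bash
python3 - <<'E'
from h import *
log([0.008,0,.12, 0, 0, 0])
print(get_obs()['width'],get_obs()['ft_force'])
planc((432.2,217.2,62),129.9)
E
```

```text
cmd [432.3 217.3   5.3] meas [432.6 217.2   5.9] ang [ 0.03 -0.06  0.05]
9.963670734719306 [-0.60865367 -1.41710657  6.21502819]
rel [ 0.    -0.    -0.227] [0.    0.    0.004]
```

```bash
python3 - <<'E'
from h import *
a=get_image('wrist'); print(get_obs()['width'],get_obs()['ft_force'])
cv2.imwrite("pics/w3.png",a[:,:,::-1])
cv2.imwrite("pics/s3.png",cv2.resize(get_image('side')[130:280,230:400,::-1],None,fx=4,fy=4,interpolation=cv2.INTER_CUBIC))
E
```

```text
10.350077759050723 [-0.98148022 -0.62494698  5.59159314]
```

View pics/w3.png

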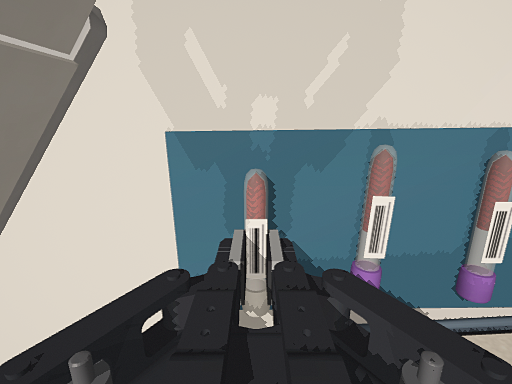

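View pics/s3.png

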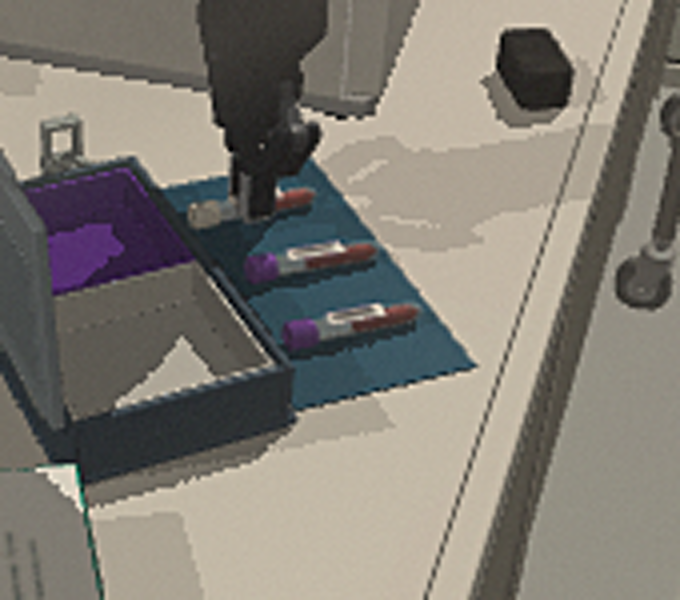

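The tube sits between the pads. I'll lift it a little and check.

{"fn": "play_rows", "kwargs": {"rows": [[0,0,-0.03,0,0,0],[0,0,-0.06,0,0,0],[0,0,-0.09,0,0,0],[0,0,-0.12,0,0,0],[0,0,-0.12,0,0,0]]}}

```text
t: 3.85
tcp_pos: [432.9, 217.3, 36.5]
orientation: [0.001, -0.342, 0.94, -0.0]
ft_force: [0.1, -0.2, -0.2]
width: 10.1
```

```bash
python3 - <<'E'
from h import *
log([0,0,-.12, 0, 0, 0])
a=get_image('wrist'); print(get_obs()['width'],get_obs()['ft_force'])
cv2.imwrite("pics/w4.png",a[:,:,::-1])
cv2.imwrite("pics/s4.png",cv2.resize(get_image('side')[130:280,230:400,::-1],None,fx=4,fy=4,interpolation=cv2.INTER_CUBIC))
c=np.array([475.2,358.8]);a=np.radians(43.93);ex=np.array([np.cos(a),np.sin(a)]);ey=np.array([-ex[1],ex[0]])
print(c+49.5*ey, c-67*ey,c-29*ey)
planc((*(c+49.5*ey),65),133.9)
E
```

```text
cmd [432.3 217.3  35.3] meas [432.9 217.3  36.5] ang [ 0.04 -0.1   0.04]
10.404079243890234 [ 0.07905843 -0.71369639  0.00110358]
[440.85793886 394.44930345] [521.68319386 310.54740745] [495.31959137 337.91454949]
rel [-0.482  0.521 -0.119] [ 0.     0.    -0.129]
```

View pics/w4.png

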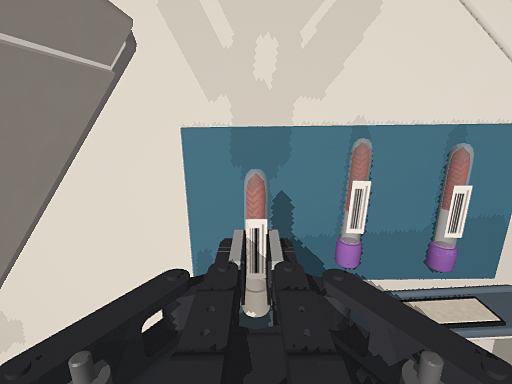

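View pics/s4.png

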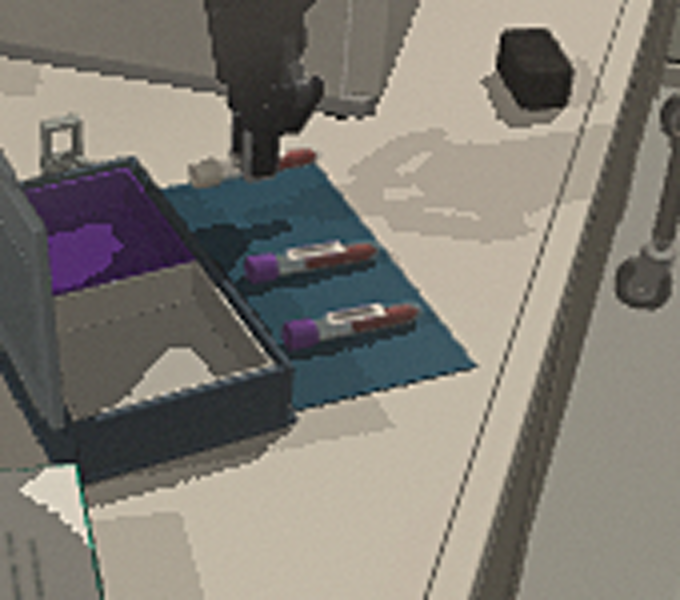

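{"fn": "play_rows", "kwargs": {"rows": [[-0.03,0.05,-0.12,0,0,0],[-0.12,0.18,-0.12,0,0,-0.1],[-0.24,0.32,-0.12,0,0,-0.13],[-0.36,0.45,-0.12,0,0,-0.13],[-0.45,0.52,-0.12,0,0,-0.13]]}}

```text
t: 4.45
tcp_pos: [434.0, 391.7, 65.0]
orientation: [-0.0, -0.374, 0.927, 0.0]
ft_force: [1.2, -0.1, -0.5]
width: 10.4
```

{"fn": "play_rows", "kwargs": {"rows": [[-0.03,0,0,0,0,0],[-0.03,0,0,0,0,0],[-0.03,0,0,0,0,0],[-0.03,0,0,0,0,0],[-0.03,0,0,0,0,0]]}}

```text
t: 4.95
tcp_pos: [440.1, 393.1, 65.4]
orientation: [-0.0, -0.373, 0.928, -0.0]
ft_force: [0.6, -0.3, 0.0]
width: 10.1
```

```bash
python3 - <<'E'
from h import *
log([-0.45, 0.52, -0.12, 0, 0, -0.13],[-.03,0,0,0,0,0])
P=pose(); print(P)
a=get_image('wrist'); print(get_obs()['width'],get_obs()['ft_force'])
cv2.imwrite("pics/w5.png",a[:,:,::-1])
cv2.imwrite("pics/s5.png",cv2.resize(get_image('side')[130:280,190:360,::-1],None,fx=4,fy=4,interpolation=cv2.INTER_CUBIC))
E
```

```text
cmd [440.2 394.4  65.3] meas [440.1 393.1  65.4] ang [0.   0.03 0.11]
(array([440.12294228, 393.11370806,  65.36271282]), array([-1.98986237e-04, -3.73061428e-01,  9.27806619e-01, -9.45407277e-05]))
10.347874044329284 [ 0.27004269 -1.34711899 -0.0063522 ]
```

View pics/w5.png

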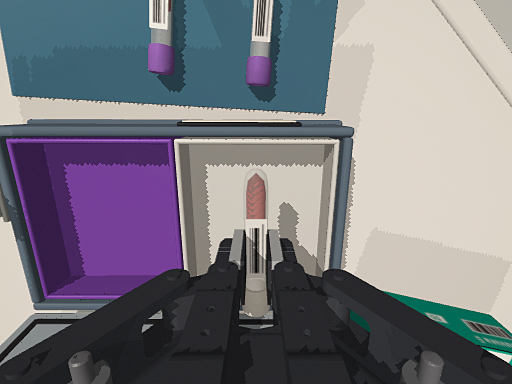

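View pics/s5.png

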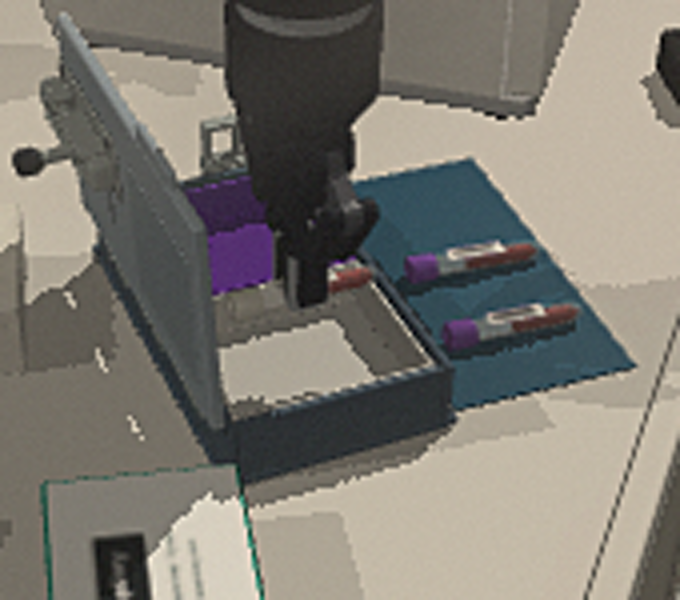

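```bash
cat >> h.py <<'E'
CASE=np.array([475.2,358.8]);CY=43.93
def cw(x,y,z=0):
    a=np.radians(CY);return np.array([CASE[0]+x*np.cos(a)-y*np.sin(a),CASE[1]+x*np.sin(a)+y*np.cos(a),z])
def wc(p):
    a=np.radians(CY);d=np.array(p[:2])-CASE;return np.array([d[0]*np.cos(a)+d[1]*np.sin(a),-d[0]*np.sin(a)+d[1]*np.cos(a)])
E
python3 - <<'E'
from h import *
P=(np.array([440.2,394,65.4]),np.array([0,-.37306,.9278,0]))
print(np.round(proj('wrist',[cw(-56,-99,38),cw(-56,0,38),cw(-56,99,38),cw(-64,108,42),cw(-64,-108,42),cw(56,-99,38)],P)))
for u in [(7,141),(175,141),(340,139),(353,128),(177,141)]: print(wc(atz(ray('wrist',u,P),38)))
print(wc(P[0]))
E
```

```text
[[  8. 140.]
 [172. 139.]
 [337. 139.]
 [355. 125.]
 [-16. 127.]
 [ 48. 298.]]
[-55.33715663 -99.98152865]
[-55.00055913   1.51469594]
[-55.86137438 101.09672388]
[-62.3038172  108.31542957]
[-54.99655209   2.72296268]
[-0.78555695 49.63288124]
```

{"fn": "play_rows", "kwargs": {"rows": [[0,0,0.06,0,0,0],[0,0,0.12,0,0,0],[0,0,0.17,0,0,0],[0,0,0.19,0,0,0],[0,0,0.196,0,0,0]]}}

```text
t: 5.55
tcp_pos: [439.6, 393.6, 16.3]
orientation: [-0.001, -0.374, 0.928, -0.0]
ft_force: [-5.7, -4.7, 15.6]
width: 10.1
```

{"fn": "play_rows", "kwargs": {"rows": [[0,0,0,0,0,0],[0,0,0,0,0,0],[0,0,0,0,0,0],[0,0,0,0,0,0],[0,0,0,0,0,0]], "gripper": 0.3}}

```text
t: 6.05
tcp_pos: [440.2, 394.2, 16.4]
orientation: [0.0, -0.374, 0.928, 0.0]
ft_force: [-0.4, 0.2, 0.2]
width: 25.7
```

{"fn": "play_rows", "kwargs": {"rows": [[0,0,-0.05,0,0,0],[0,0,-0.1,0,0,0],[0,0,-0.16,0,0,0],[0,0,-0.2,0,0,0],[0,0,-0.2,0,0,0]]}}

```text
t: 6.55
tcp_pos: [441.4, 395.0, 68.6]
orientation: [0.002, -0.374, 0.928, 0.0]
ft_force: [-0.3, 1.1, -0.9]
width: 25.6
```

```bash
python3 - <<'E'
from h import *
log([0,0,.196,0,0,0],[0,0,-.2,0,0,0])
planc((382.3,258.9,65),128.8)
a=get_image('wrist')
cv2.imwrite("pics/w6.png",a[:,:,::-1])
E
```

```text
cmd [440.2 394.4  66.3] meas [441.4 395.   68.6] ang [ 0.03 -0.2   0.04]
rel [ 0.543 -0.23   0.005] [0.    0.    0.171]
```

View pics/w6.png

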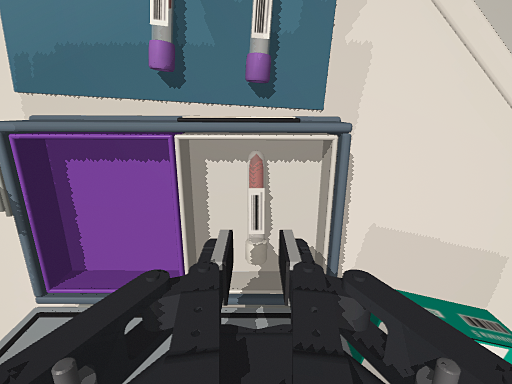

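The white tube lies flat in the white insert, from (256,155) to (257,262). Purple b is next.

{"fn": "play_rows", "kwargs": {"rows": [[0.543,-0.23,0.005,0,0,0.17],[0.543,-0.23,0.005,0,0,0.17],[0.543,-0.23,0.005,0,0,0.17],[0.543,-0.23,0.005,0,0,0.17],[0.543,-0.23,0.005,0,0,0.17]], "gripper": 0.45}}

```text
t: 7.1
tcp_pos: [381.7, 257.8, 64.9]
orientation: [-0.0, -0.331, 0.944, 0.0]
ft_force: [-0.5, 0.3, 0.1]
width: 38.4
```

```bash
python3 - <<'E'
from h import *
log([0.543, -0.23, 0.005, 0, 0, 0.17])
planc((382.3,258.9,5.3),128.8)
a=get_image('wrist'); P=cmd();print(P)
cv2.imwrite("pics/w7.png",a[:,:,::-1])
E
```

```text
cmd [382.3 258.8  65.1] meas [381.7 257.8  64.9] ang [-0.01  0.02  0.13]
rel [-0.     0.     0.239] [0.    0.    0.001]
(array([382.34619966, 258.79452599,  65.055     ]), array([ 0.        , -0.33232575,  0.94316467,  0.        ]))
```

View pics/w7.png

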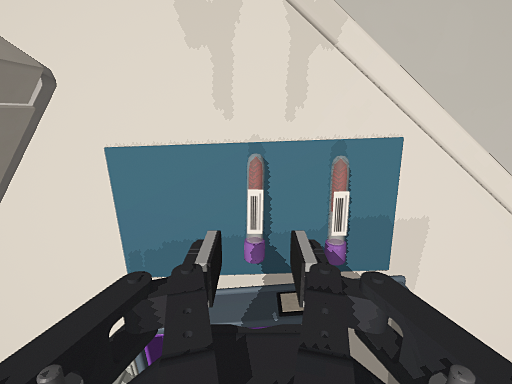

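The tube is centred between the pads at u≈255. I'll go down and grip.

{"fn": "play_rows", "kwargs": {"rows": [[0,0,0.08,0,0,0],[0,0,0.16,0,0,0],[0,0,0.22,0,0,0],[0,0,0.239,0,0,0],[0,0,0.239,0,0,0]]}}

```text
t: 7.65
tcp_pos: [382.2, 259.1, 4.8]
orientation: [-0.0, -0.332, 0.943, -0.0]
ft_force: [-0.5, -0.6, 0.3]
width: 38.3
```

{"fn": "play_rows", "kwargs": {"rows": [[0,0,0,0,0,0],[0,0,0,0,0,0],[0,0,0,0,0,0],[0,0,0,0,0,0],[0,0,0,0,0,0]], "gripper": 0}}

```text
t: 8.15
tcp_pos: [382.9, 259.1, 6.0]
orientation: [0.001, -0.332, 0.943, 0.0]
ft_force: [-0.4, 0.6, 6.7]
width: 9.9
```

{"fn": "play_rows", "kwargs": {"rows": [[0,0,-0.04,0,0,0],[0,0,-0.1,0,0,0],[0,0,-0.16,0,0,0],[0,0,-0.22,0,0,0],[0,0,-0.24,0,0,0]]}}

```text
t: 8.65
tcp_pos: [382.8, 258.9, 67.0]
orientation: [0.001, -0.332, 0.943, 0.0]
ft_force: [-0.6, 0.0, -0.8]
width: 10.2
```

```bash
python3 - <<'E'
from h import *
log([0,0,.239,0,0,0],[0,0,-.24,0,0,0])
p=cw(-1,-49.5-19,65);print(p)
planc(p,133.9)
E
```

```text
cmd [382.3 258.8  65.3] meas [382.8 258.9  67. ] ang [ 0.03 -0.11  0.05]
[522.00367443 308.77334651  65.        ]
rel [-0.561 -0.194  0.001] [ 0.     0.    -0.169]
```

{"fn": "play_rows", "kwargs": {"rows": [[-0.12,-0.05,0,0,0,-0.1],[-0.26,-0.1,0,0,0,-0.17],[-0.4,-0.15,0,0,0,-0.17],[-0.52,-0.19,0,0,0,-0.17],[-0.561,-0.194,0,0,0,-0.17]]}}

```text
t: 9.15
tcp_pos: [524.8, 309.2, 65.1]
orientation: [0.001, -0.373, 0.928, -0.0]
ft_force: [0.3, -0.1, -0.2]
width: 10.5
```

```bash
python3 - <<'E'
from h import *
log([-0.561, -0.194, 0, 0, 0, -0.17])
a=get_image('wrist'); print(get_obs()['width'])
cv2.imwrite("pics/w8.png",a[:,:,::-1])
E
```

```text
cmd [522.  308.9  65.3] meas [524.8 309.2  65.1] ang [ 0.05 -0.09  0.1 ]
10.153745947438928
```

View pics/w8.png

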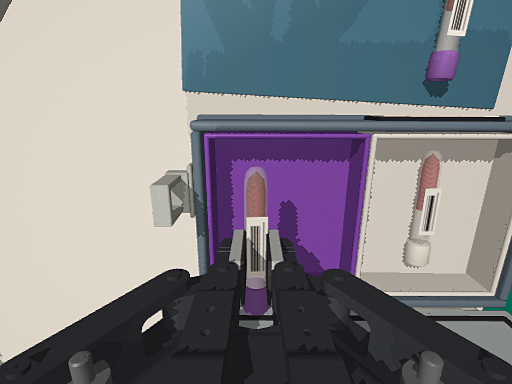

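The tube is over the purple insert, clear of the left wall at (207,135). I'll lower it.

{"fn": "play_rows", "kwargs": {"rows": [[0,0,0.05,0,0,0],[0,0,0.11,0,0,0],[0,0,0.16,0,0,0],[0,0,0.185,0,0,0],[0,0,0.192,0,0,0]]}}

```text
t: 9.7
tcp_pos: [520.3, 307.9, 16.5]
orientation: [-0.001, -0.374, 0.928, -0.0]
ft_force: [-5.5, -2.5, 8.6]
width: 10.0
```

{"fn": "play_rows", "kwargs": {"rows": [[0,0,0,0,0,0],[0,0,0,0,0,0],[0,0,0,0,0,0],[0,0,0,0,0,0],[0,0,0,0,0,0]], "gripper": 0.24}}

```text
t: 10.2
tcp_pos: [522.0, 308.7, 17.5]
orientation: [0.0, -0.374, 0.928, -0.0]
ft_force: [0.3, -0.6, -0.2]
width: 20.2
```

{"fn": "play_rows", "kwargs": {"rows": [[0,0,-0.05,0,0,0],[0,0,-0.1,0,0,0],[0,0,-0.15,0,0,0],[0,0,-0.192,0,0,0],[0,0,-0.192,0,0,0]]}}

```text
t: 10.7
tcp_pos: [523.2, 309.2, 67.6]
orientation: [0.002, -0.374, 0.928, 0.0]
ft_force: [0.9, 0.1, 0.3]
width: 20.5
```

```bash
python3 - <<'E'
from h import *
a=get_image('wrist'); P=cmd();print(P)
planc((344.6,308.7,65.3),131)
cv2.imwrite("pics/w9.png",a[:,:,::-1])
E
```

```text
(array([522.02114322, 308.92657804,  65.305     ]), array([ 0.        , -0.37395921,  0.92744515,  0.        ]))
rel [0.512 0.492 0.   ] [0.    0.    0.097]
```

View pics/w9.png

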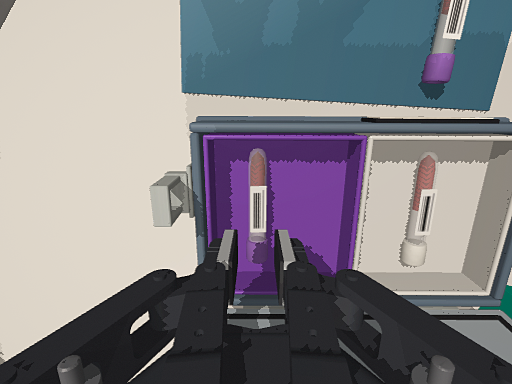

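Purple b lies flat at (258,150)–(258,262). Tube a is next.

{"fn": "play_rows", "kwargs": {"rows": [[0.512,0.492,0,0,0,0.1],[0.512,0.492,0,0,0,0.1],[0.512,0.492,0,0,0,0.1],[0.512,0.492,0,0,0,0.1],[0.512,0.492,0,0,0,0.1]], "gripper": 0.45}}

```text
t: 11.25
tcp_pos: [339.8, 307.6, 64.7]
orientation: [-0.002, -0.35, 0.937, -0.0]
ft_force: [-0.5, -0.5, 0.6]
width: 38.9
```

```bash
python3 - <<'E'
from h import *
log([0.512, 0.492, 0, 0, 0, 0.1])
planc((344.6,308.7,5.3),131)
a=get_image('wrist'); P=cmd();print(P,get_obs()['tcp_pos'])
cv2.imwrite("pics/w10.png",a[:,:,::-1])
E
```

```text
cmd [344.5 308.7  65.3] meas [339.8 307.6  64.7] ang [-0.06  0.23 -0.09]
rel [-0.   -0.    0.24] [ 0.     0.    -0.003]
(array([344.50223142, 308.73696496,  65.305     ]), array([ 0.        , -0.34955338,  0.93691645,  0.        ])) [342.62185367 308.36619854  65.15346186]
```

View pics/w10.png

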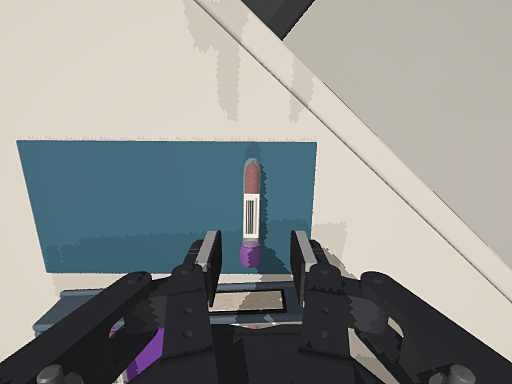

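Tube a is between the pads at u≈251. I'll go down and grip.

{"fn": "play_rows", "kwargs": {"rows": [[0,0,0.06,0,0,0],[0,0,0.14,0,0,0],[0,0,0.21,0,0,0],[0,0,0.24,0,0,0],[0,0,0.24,0,0,0]]}}

```text
t: 11.8
tcp_pos: [344.6, 308.2, 4.4]
orientation: [-0.001, -0.349, 0.937, -0.0]
ft_force: [0.2, 0.6, 0.1]
width: 38.7
```

{"fn": "play_rows", "kwargs": {"rows": [[0,0,0,0,0,0],[0,0,0,0,0,0],[0,0,0,0,0,0],[0,0,0,0,0,0],[0,0,0,0,0,0]], "gripper": 0}}

```text
t: 12.3
tcp_pos: [345.1, 309.0, 6.0]
orientation: [0.001, -0.349, 0.937, 0.0]
ft_force: [0.6, 0.6, 6.6]
width: 10.1
```

{"fn": "play_rows", "kwargs": {"rows": [[0,0,-0.04,0,0,0],[0,0,-0.1,0,0,0],[0,0,-0.16,0,0,0],[0,0,-0.22,0,0,0],[0,0,-0.24,0,0,0]]}}

```text
t: 12.8
tcp_pos: [344.9, 309.0, 67.0]
orientation: [0.001, -0.349, 0.937, 0.0]
ft_force: [-0.5, 0.1, -0.4]
width: 10.4
```

```bash
python3 - <<'E'
from h import *
p=cw(-1,-49.5+20,65.3);print(p)
planc(p,133.9)
E
```

```text
[494.94629293 336.8606765   65.3       ]
rel [-0.528 -0.309  0.   ] [ 0.     0.    -0.099]
```

{"fn": "play_rows", "kwargs": {"rows": [[-0.1,-0.07,0,0,0,-0.05],[-0.23,-0.14,0,0,0,-0.1],[-0.37,-0.22,0,0,0,-0.1],[-0.49,-0.29,0,0,0,-0.1],[-0.528,-0.309,0,0,0,-0.1]]}}

```text
t: 13.3
tcp_pos: [497.9, 336.9, 65.1]
orientation: [0.001, -0.373, 0.928, -0.0]
ft_force: [-0.5, -0.4, 0.1]
width: 9.6
```

```bash
python3 - <<'E'
from h import *
log([-0.528, -0.309, 0, 0, 0, -0.1])
a=get_image('wrist'); print(get_obs()['width'])
cv2.imwrite("pics/w11.png",a[:,:,::-1])
E
```

```text
cmd [494.8 336.8  65.3] meas [497.9 336.9  65.1] ang [ 0.04 -0.1   0.12]
10.036171140114753
```

View pics/w11.png

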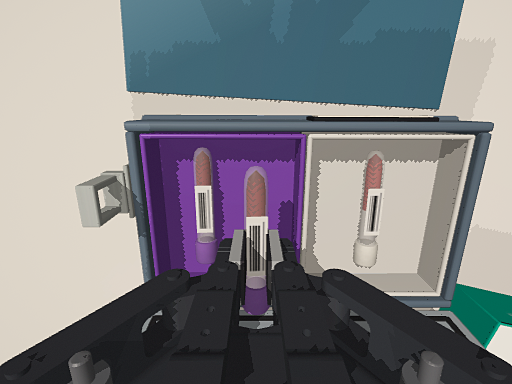

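{"fn": "play_rows", "kwargs": {"rows": [[0,-0.004,0.05,0,0,0],[0,-0.004,0.11,0,0,0],[0,-0.004,0.16,0,0,0],[0,-0.004,0.185,0,0,0],[0,-0.004,0.19,0,0,0]]}}

```text
t: 13.85
tcp_pos: [493.9, 335.4, 16.8]
orientation: [-0.001, -0.374, 0.928, -0.0]
ft_force: [-1.3, 1.2, 0.5]
width: 10.3
```

{"fn": "play_rows", "kwargs": {"rows": [[0,0,0,0,0,0],[0,0,0,0,0,0],[0,0,0,0,0,0],[0,0,0,0,0,0],[0,0,0,0,0,0]], "gripper": 0.22}}

```text
t: 14.35
tcp_pos: [495.6, 335.9, 18.1]
orientation: [0.0, -0.374, 0.928, 0.0]
ft_force: [-0.0, -0.5, -0.1]
width: 18.8
```

{"fn": "play_rows", "kwargs": {"rows": [[0,0,-0.05,0,0,0],[0,0,-0.12,0,0,0],[0,0,-0.2,0,0,0],[0,0,-0.28,0,0,0],[0,0,-0.32,0,0,0]]}}

```text
t: 14.85
tcp_pos: [496.4, 336.3, 100.4]
orientation: [0.001, -0.374, 0.928, 0.0]
ft_force: [0.1, -0.0, 0.1]
width: 18.9
```

```bash
python3 - <<'E'
from h import *
log([0, -0.004, 0.19, 0, 0, 0],[0,0,-.32,0,0,0])
a=get_image('wrist'); print(cmd())
cv2.imwrite("pics/w12.png",a[:,:,::-1])
cv2.imwrite("pics/s12.png",cv2.resize(get_image('side')[120:270,170:340,::-1],None,fx=4,fy=4,interpolation=cv2.INTER_CUBIC))
E
```

```text
cmd [495.5 336.1  97.8] meas [496.4 336.3 100.4] ang [ 0.05 -0.16  0.05]
(array([495.5374749 , 336.10524367,  97.805     ]), array([ 0.        , -0.37395921,  0.92744515,  0.        ]))
```

View pics/w12.png

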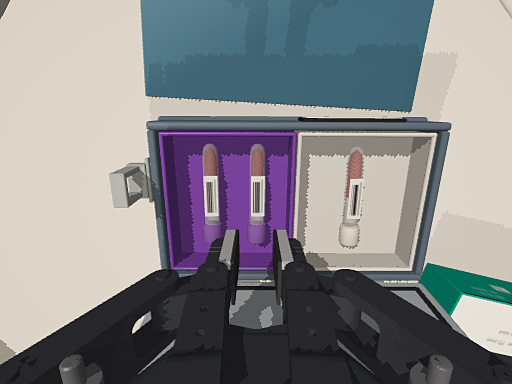

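View pics/s12.png

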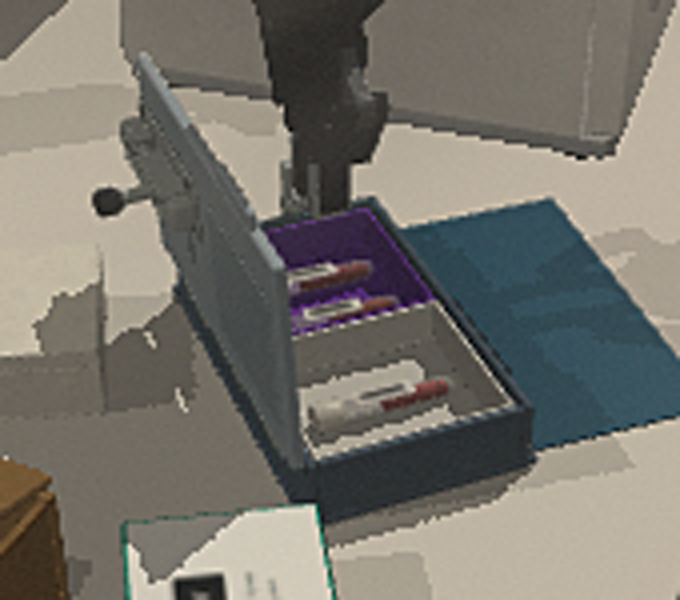

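All three lie flat in their own inserts: purple tubes at (210,193) and (257,193), white at (352,197). Now the lid, approached from behind. First I'll measure its edge from two views.

```bash
python3 - <<'E'
from h import *
for th in (1.6,1.7,1.8):
    for y in (108,-108):
        p=cw(64-128*np.cos(th),y,42+128*np.sin(th)); print(th,y,np.round(proj('scene',p)),np.round(proj('side',p)),np.round((proj('side',p)-[170,120])*4))
p,q=cmd()
planc((p[0],p[1],215),133.9)
planc(cw(122,55,215),133.9)
E
```

```text
1.6 108 [[212. 145.]] [[243. 186.]] [[294. 263.]]
1.6 -108 [[317. 151.]] [[207. 132.]] [[150.  49.]]
1.7 108 [[214. 143.]] [[237. 188.]] [[268. 271.]]
1.7 -108 [[318. 150.]] [[202. 134.]] [[128.  55.]]
1.8 108 [[216. 143.]] [[230. 190.]] [[242. 282.]]
1.8 -108 [[318. 149.]] [[196. 136.]] [[106.  63.]]
rel [ 0.     0.    -0.469] [0.    0.    0.001]
rel [-0.492  0.342 -0.469] [0.    0.    0.001]
```

The edge at (285,258) and (143,53) in the zoomed side view gives a lid angle of about 1.63 rad.

{"fn": "play_rows", "kwargs": {"rows": [[0,0,-0.15,0,0,0],[0,0.05,-0.32,0,0,0],[0,0.15,-0.47,0,0,0],[-0.1,0.25,-0.47,0,0,0],[-0.25,0.34,-0.47,0,0,0]], "gripper": 0}}

```text
t: 15.45
tcp_pos: [481.1, 441.2, 216.8]
orientation: [0.001, -0.373, 0.928, 0.0]
ft_force: [1.0, 0.2, -0.2]
width: -0.0
```

{"fn": "play_rows", "kwargs": {"rows": [[-0.1,0,0,0,0,0],[-0.2,0,0,0,0,0],[-0.2,0,0,0,0,0],[-0.2,0,0,0,0,0],[-0.2,0,0,0,0,0]]}}

```text
t: 15.95
tcp_pos: [517.0, 474.4, 214.7]
orientation: [-0.001, -0.374, 0.928, -0.0]
ft_force: [-0.1, 0.3, 0.3]
width: -0.0
```

```bash
python3 - <<'E'
from h import *
log([-0.25, 0.34, -0.47, 0, 0, 0],[-.2,0,0,0,0,0])
p,q=cmd(); print(wc(p),wc(pose()[0]),get_obs()['qpos'])
cv2.imwrite("pics/s13.png",cv2.resize(get_image('side')[70:270,150:350,::-1],None,fx=3,fy=3,interpolation=cv2.INTER_CUBIC))
cv2.imwrite("pics/w13.png",get_image('wrist')[:,:,::-1])
E
```

```text
cmd [517.6 475.4 215.3] meas [517.  474.4 214.7] ang [-0.01  0.08  0.06]
[111.41649227  54.52616048] [110.25328225  54.27241447] [ 6.38415357e-01  6.55798291e-01  3.89334244e-01  1.30578580e+00
 -5.53074229e-05 -1.27168790e-01]
```

View pics/s13.png

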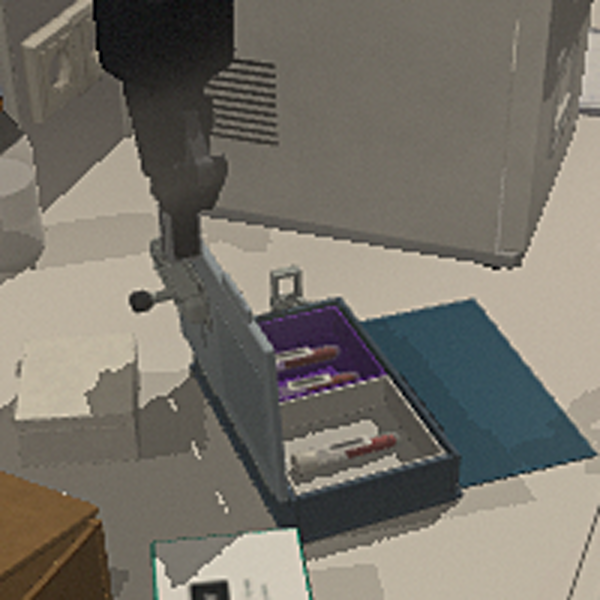

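View pics/w13.png

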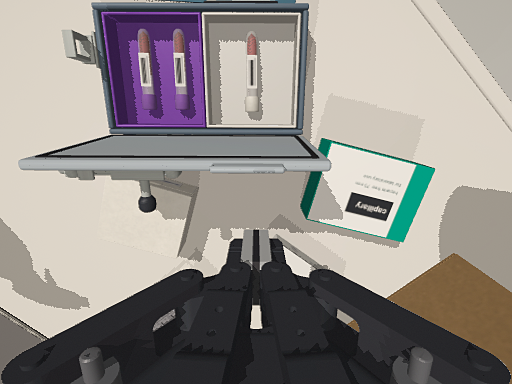

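```bash
cat > arc.py <<'E'
from h import *
def tip(th,rho=112,hw=11): return 64-rho*np.cos(th)+8*np.sin(th)+hw, 42+rho*np.sin(th)+8*np.cos(th)
if __name__=='__main__':
    p,q=cmd(); X0=wc(p)[0];Z0=p[2]-60
    for th in np.arange(1.7,-.01,-.1):
        X,Z=tip(th); print(round(th,2),round(X),round(Z),'d',round(-(X-X0)/250,3),round(-(Z-Z0)/250,3))
E
python3 arc.py
```

```text
1.7 97 152 d 0.056 0.013
1.6 86 154 d 0.101 0.006
1.5 75 154 d 0.145 0.004
1.4 64 154 d 0.19 0.006
1.3 53 152 d 0.235 0.013
1.2 42 149 d 0.278 0.024
1.1 31 145 d 0.32 0.039
1.0 21 141 d 0.361 0.059
0.9 12 135 d 0.399 0.082
0.8 3 128 d 0.435 0.11
0.7 -6 120 d 0.468 0.14
0.6 -13 112 d 0.497 0.174
0.5 -19 103 d 0.523 0.21
0.4 -25 93 d 0.546 0.249
0.3 -30 83 d 0.564 0.29
0.2 -33 72 d 0.578 0.333
0.1 -36 61 d 0.588 0.377
-0.0 -37 50 d 0.594 0.421
```

{"fn": "play_rows", "kwargs": {"rows": [[0,0,0.08,0,0,0],[0,0,0.16,0,0,0],[0,0,0.24,0,0,0],[0,0,0.24,0,0,0],[0,0,0.24,0,0,0]]}}

```text
t: 16.55
tcp_pos: [517.4, 474.8, 156.0]
orientation: [-0.0, -0.374, 0.928, -0.0]
ft_force: [-0.0, -0.3, 0.5]
width: 0.0
```

{"fn": "play_rows", "kwargs": {"rows": [[0.05,0,0.008,0,0,0],[0.1,0,0.006,0,0,0],[0.145,0,0.004,0,0,0],[0.19,0,0.006,0,0,0],[0.235,0,0.013,0,0,0]]}}

```text
t: 17.05
tcp_pos: [476.3, 435.2, 154.5]
orientation: [0.002, -0.374, 0.928, 0.001]
ft_force: [1.3, 2.1, 1.4]
width: 0.2
```

```bash
python3 - <<'E'
from h import *
log([0,0,.24,0,0,0],[0.235, 0, 0.013, 0, 0, 0])
cv2.imwrite("pics/w14.png",get_image('wrist')[:,:,::-1])
E
```

```text
cmd [475.3 434.6 152.1] meas [476.3 435.2 154.5] ang [ 0.02 -0.27  0.04]
```

View pics/w14.png

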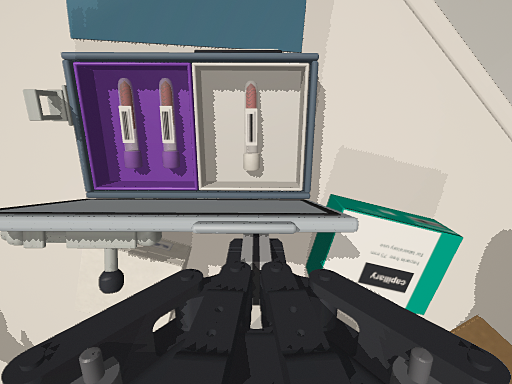

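The lid follows the finger. Continuing along the arc.

{"fn": "play_rows", "kwargs": {"rows": [[0.043,0,0.011,0,0,0],[0.085,0,0.026,0,0,0],[0.126,0,0.046,0,0,0],[0.164,0,0.069,0,0,0],[0.2,0,0.097,0,0,0]]}}

```text
t: 17.6
tcp_pos: [440.2, 400.4, 129.7]
orientation: [0.002, -0.374, 0.928, 0.0]
ft_force: [0.3, 0.1, 2.6]
width: 0.1
```

```bash
python3 - <<'E'
from h import *
log([0.2, 0, 0.097, 0, 0, 0])
cv2.imwrite("pics/w15.png",get_image('wrist')[:,:,::-1])
E
```

```text
cmd [439.3 399.9 127.8] meas [440.2 400.4 129.7] ang [ 0.03 -0.2   0.05]
```

View pics/w15.png

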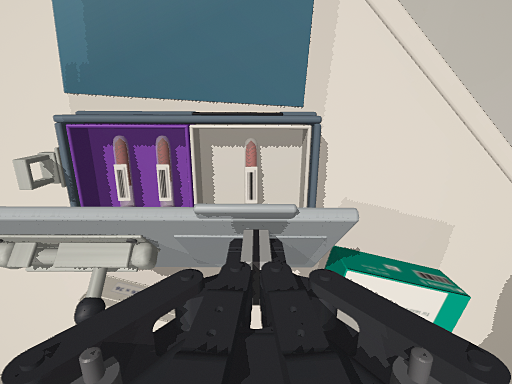

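{"fn": "play_rows", "kwargs": {"rows": [[0.033,0,0.03,0,0,0],[0.062,0,0.064,0,0,0],[0.088,0,0.1,0,0,0],[0.111,0,0.139,0,0,0],[0.129,0,0.18,0,0,0]]}}

```text
t: 18.15
tcp_pos: [416.4, 377.5, 83.1]
orientation: [0.001, -0.374, 0.928, 0.0]
ft_force: [0.0, -0.1, 1.2]
width: 0.3
```

{"fn": "play_rows", "kwargs": {"rows": [[0.006,0,0.02,0,0,0],[0.014,0,0.043,0,0,0],[0.02,0,0.065,0,0,0],[0.024,0,0.087,0,0,0],[0.027,0,0.107,0,0,0]]}}

```text
t: 18.65
tcp_pos: [411.1, 372.7, 55.6]
orientation: [0.0, -0.374, 0.928, -0.0]
ft_force: [0.5, -0.6, 1.1]
width: 0.2
```

```bash
python3 - <<'E'
from h import *
log([0.129, 0, 0.18, 0, 0, 0],[0.027, 0, 0.107, 0, 0, 0])
print(wc(cmd()[0]))
cv2.imwrite("pics/w16.png",get_image('wrist')[:,:,::-1])
print(get_obs()['ft_force'],get_obs()['tcp_pos'])
E
```

```text
cmd [411.2 372.9  56.1] meas [411.1 372.7  55.6] ang [ 0.   -0.    0.04]
[-36.33350548  54.55194772]
[-0.39136403 -0.03881063 -0.52960336] [410.64806783 372.36358732  54.89474891]
```

View pics/w16.png

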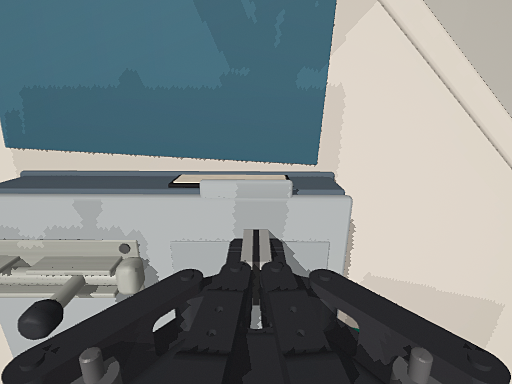

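The lid is nearly flat. I'll press down gently.

{"fn": "play_rows", "kwargs": {"rows": [[0,0,0.01,0,0,0],[0,0,0.02,0,0,0],[0,0,0.028,0,0,0],[0,0,0.034,0,0,0],[0,0,0.034,0,0,0]]}}

```text
t: 19.2
tcp_pos: [411.2, 372.8, 49.6]
orientation: [0.001, -0.374, 0.928, 0.0]
ft_force: [-7.3, -5.1, 25.4]
width: -0.4
```

```bash
python3 - <<'E'
from h import *
log([0, 0, 0.034, 0, 0, 0])
print(get_obs()['ft_force'],get_obs()['tcp_pos'])
E
```

```text
cmd [411.2 372.9  47.6] meas [411.2 372.8  49.6] ang [ 0.02 -0.06  0.04]
[-7.27096433 -5.09754307 25.37043984] [411.1743956  372.76873823  49.5638238 ]
```

It stopped at 49.6 mm with 25 N, so the lid is shut. I'll retreat and look at the bolt.

{"fn": "play_rows", "kwargs": {"rows": [[0,0,-0.1,0,0,0],[0,0,-0.25,0,0,0],[0,-0.1,-0.4,0,0,0],[0,-0.25,-0.5,0,0,0],[0,-0.35,-0.5,0,0,0]]}}

```text
t: 19.7
tcp_pos: [475.1, 309.6, 176.6]
orientation: [0.004, -0.374, 0.928, 0.0]
ft_force: [-0.5, 0.3, -0.2]
width: 0.3
```

{"fn": "play_rows", "kwargs": {"rows": [[-0.1,0,0,0,0,0],[-0.16,0,0,0,0,0],[-0.16,0,0,0,0,0],[-0.16,0,0,0,0,0],[-0.16,0,0,0,0,0]]}}

```text
t: 20.2
tcp_pos: [499.8, 337.0, 172.4]
orientation: [-0.0, -0.374, 0.928, -0.0]
ft_force: [-0.2, -0.6, -0.7]
width: -0.3
```

```bash
python3 - <<'E'
from h import *
log([0,-.35,-.5, 0, 0, 0],[-.16,0,0,0,0,0])
a=get_image('wrist')
P=pose();print(P)
cv2.imwrite("pics/w17.png",a[:,:,::-1])
cv2.imwrite("pics/s17.png",cv2.resize(get_image('side')[100:270,150:350,::-1],None,fx=3,fy=3,interpolation=cv2.INTER_CUBIC))
E
```

```text
cmd [500.7 337.6 172.6] meas [499.8 337.  172.4] ang [-0.01  0.04  0.03]
(array([499.86948926, 337.03292308, 172.55783067]), array([-2.42216674e-04, -3.73724333e-01,  9.27539790e-01, -4.70289387e-05]))
```

View pics/w17.png

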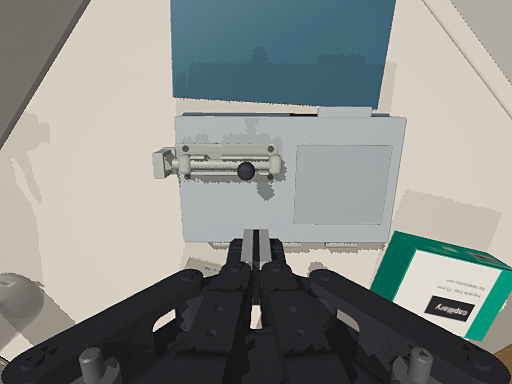

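View pics/s17.png

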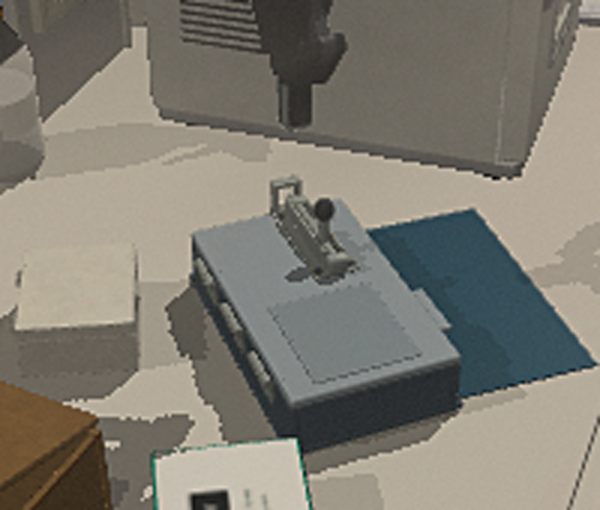

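The lid lies flat. The knob is at (246,171) in the wrist view and about (258,169) in the side view.

```bash
python3 - <<'E'
from h import *
P=(np.array([500.4,337.4,172.6]),np.array([0,-.3739,.9274,0]))
x,e=tri(ray('wrist',(246,171),P),ray('side',(258,169.3))); print(x,e,wc(x))
y=atz(ray('wrist',(246,171),P),90);print(y,wc(y))
print([wc(atz(ray('wrist',u,P),50)) for u in [(176,116),(406,118),(182,243)]])
print(wc(cmd()[0]),cmd())
E
```

```text
[487.03471572 314.86829353  91.85814958] [0.9, 0.9] [-21.95567632 -39.84976295]
[488.29533275 315.33012138  90.        ] [-20.72738865 -40.39174974]
[array([ -63.8969567 , -105.54792277]), array([-61.81372559, 106.03238132]), array([  64.51188533, -109.84093402])]
[  3.65122228 -32.95503226] (array([500.69307604, 337.59932431, 172.555     ]), array([ 0.        , -0.37395921,  0.92744515,  0.        ]))
```

```bash
python3 - <<'E'
from h import *
planc(cw(-21,-40.2,130),133.93)
E
```

```text
rel [ 0.099 -0.029  0.17 ] [ 0.  0. -0.]
```

{"fn": "play_rows", "kwargs": {"rows": [[0.099,-0.029,0.08,0,0,0],[0.099,-0.029,0.17,0,0,0],[0.099,-0.029,0.17,0,0,0],[0.099,-0.029,0.17,0,0,0],[0.099,-0.029,0.17,0,0,0]], "gripper": 0.5}}

```text
t: 20.8
tcp_pos: [488.5, 315.5, 131.3]
orientation: [0.001, -0.374, 0.928, 0.0]
ft_force: [-0.4, 0.4, -0.5]
width: 42.7
```

```bash
python3 - <<'E'
from h import *
log([0.099, -0.029, 0.17, 0, 0, 0])
a=get_image('wrist')
cv2.imwrite("pics/w18.png",a[:,:,::-1])
print(pose(),proj('wrist',cw(-21,-40.2,90),cmd()))
E
```

```text
cmd [487.9 315.2 130.1] meas [488.5 315.5 131.3] ang [ 0.03 -0.1   0.03]
(array([488.60611907, 315.53813832, 131.31159655]), array([ 1.03434758e-03, -3.73726375e-01,  9.27538420e-01,  7.97644748e-05])) [[255.04553848 217.16256791]]
```

View pics/w18.png

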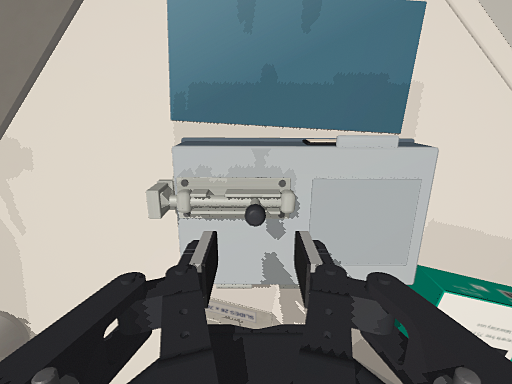

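The knob is at (256,215), which matches the prediction. I'll go down around it and grip.

{"fn": "play_rows", "kwargs": {"rows": [[0,0,0.07,0,0,0],[0,0,0.14,0,0,0],[0,0,0.19,0,0,0],[0,0,0.208,0,0,0],[0,0,0.208,0,0,0]]}}

```text
t: 21.35
tcp_pos: [487.7, 315.0, 77.9]
orientation: [-0.0, -0.374, 0.928, -0.0]
ft_force: [0.1, 0.5, 0.1]
width: 42.5
```

{"fn": "play_rows", "kwargs": {"rows": [[0,0,0,0,0,0],[0,0,0,0,0,0],[0,0,0,0,0,0],[0,0,0,0,0,0],[0,0,0,0,0,0]], "gripper": 0}}

```text
t: 21.85
tcp_pos: [488.4, 315.3, 78.9]
orientation: [0.001, -0.374, 0.928, 0.0]
ft_force: [0.5, -0.1, 6.2]
width: 11.4
```

{"fn": "play_rows", "kwargs": {"rows": [[0,-0.02,0,0,0,0],[0,-0.05,0,0,0,0],[0,-0.08,0,0,0,0],[0,-0.1,0,0,0,0],[0,-0.11,0,0,0,0]]}}

```text
t: 22.35
tcp_pos: [507.5, 295.3, 78.9]
orientation: [0.001, -0.374, 0.928, 0.0]
ft_force: [-2.3, 1.2, 5.5]
width: 11.1
```

```bash
python3 - <<'E'
from h import *
log([0,0,.208,0,0,0],[0,-.11,0, 0, 0, 0])
a=get_image('wrist')
cv2.imwrite("pics/w19.png",a[:,:,::-1])
print(get_obs()['ft_force'],wc(pose()[0]),wc(cmd()[0]))
cv2.imwrite("pics/s19.png",cv2.resize(get_image('side')[100:270,150:350,::-1],None,fx=3,fy=3,interpolation=cv2.INTER_CUBIC))
E
```

```text
cmd [507.  295.4  78.1] meas [507.5 295.3  78.9] ang [ 0.   -0.08  0.05]
[-0.95259365 -0.36218683  6.06246976] [-20.81959673 -68.38550054] [-21.10484236 -67.70071204]
```

View pics/w19.png

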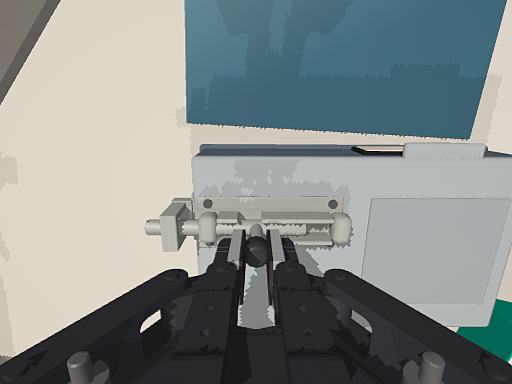

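View pics/s19.png

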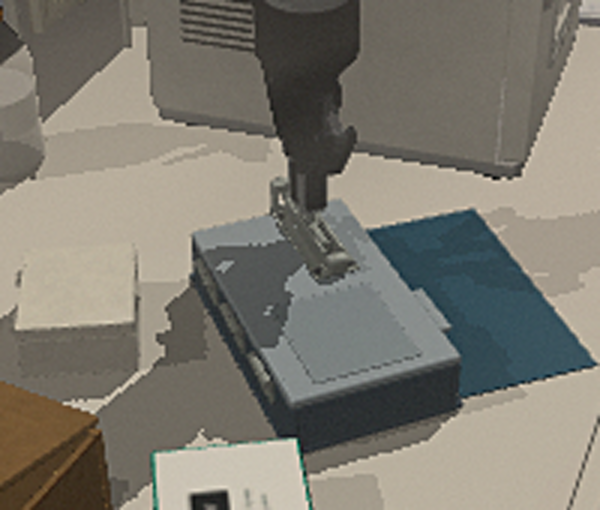

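The bolt tip is through the keeper at (150,228), 27.5 mm along. I'll push on until it stops.

{"fn": "play_rows", "kwargs": {"rows": [[0,-0.004,0,0,0,0],[0,-0.008,0,0,0,0],[0,-0.012,0,0,0,0],[0,-0.016,0,0,0,0],[0,-0.018,0,0,0,0]]}}

```text
t: 22.95
tcp_pos: [510.3, 292.3, 78.9]
orientation: [0.001, -0.374, 0.928, 0.0]
ft_force: [-1.7, 2.1, 7.1]
width: 11.5
```

```bash
python3 - <<'E'
from h import *
log([0,-.018,0, 0, 0, 0])
print(get_obs()['ft_force'],wc(pose()[0]),wc(cmd()[0]))
E
```

```text
cmd [510.1 292.2  78.1] meas [510.3 292.3  78.9] ang [-0.01 -0.08  0.03]
[-1.66759502  2.11567206  7.12351737] [-20.84393102 -72.19807768] [-21.10562776 -72.20071197]
```

{"fn": "play_rows", "kwargs": {"rows": [[0,-0.004,0,0,0,0],[0,-0.008,0,0,0,0],[0,-0.012,0,0,0,0],[0,-0.016,0,0,0,0],[0,-0.016,0,0,0,0]]}}

```text
t: 23.45
tcp_pos: [510.7, 291.7, 78.7]
orientation: [-0.0, -0.375, 0.927, 0.003]
ft_force: [-10.1, 10.8, 10.1]
width: 11.5
```

```bash
python3 - <<'E'
from h import *
log([0,-.016,0, 0, 0, 0])
print(get_obs()['ft_force'],wc(pose()[0]),wc(cmd()[0]))
a=get_image('wrist')
cv2.imwrite("pics/w20.png",a[:,:,::-1])
E
```

```text
cmd [512.9 289.3  78.1] meas [510.7 291.7  78.7] ang [-0.36 -0.08 -0.08]
[-10.13757642  10.76954436  10.08782554] [-21.02038242 -72.92175502] [-21.10632589 -76.20071191]
```

View pics/w20.png

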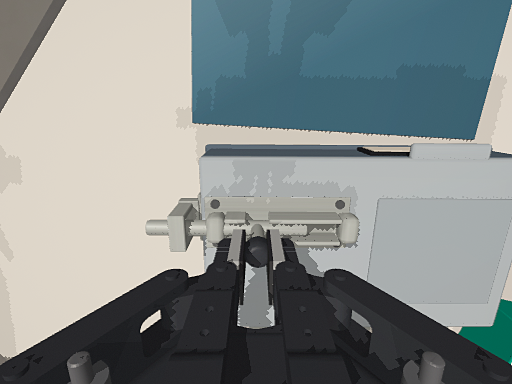

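The bolt stops hard at y≈-73 with 15 N. I'll ease off, release and go round behind the knob.

{"fn": "play_rows", "kwargs": {"rows": [[0,0.013,0,0,0,0],[0,0.013,0,0,0,0],[0,0.013,0,0,0,0],[0,0.013,0,0,0,0],[0,0.013,0,0,0,0]]}}

```text
t: 24.0
tcp_pos: [510.3, 292.3, 78.9]
orientation: [0.0, -0.374, 0.927, 0.001]
ft_force: [-2.9, 2.8, 5.9]
width: 11.2
```

{"fn": "play_rows", "kwargs": {"rows": [[0,0,0,0,0,0],[0,0,0,0,0,0],[0,0,0,0,0,0],[0,0,-0.06,0,0,0],[0,0,-0.16,0,0,0]], "gripper": 0.45}}

```text
t: 24.5
tcp_pos: [509.2, 290.6, 116.9]
orientation: [-0.002, -0.374, 0.928, -0.0]
ft_force: [1.2, -0.3, -0.3]
width: 38.4
```

{"fn": "play_rows", "kwargs": {"rows": [[-0.12,0,0,0,0,0],[-0.12,0,0,0,0,0],[-0.12,0,0,0,0,0],[-0.12,0,0,0,0,0],[-0.12,0,0,0,0,0]], "gripper": 0}}

```text
t: 25.0
tcp_pos: [531.4, 311.6, 117.7]
orientation: [-0.001, -0.373, 0.928, -0.0]
ft_force: [-0.1, -0.8, 0.4]
width: 0.3
```

```bash
python3 - <<'E'
from h import *
log([0,.013,0,0,0,0],[0,0,-.16, 0, 0, 0],[-.12,0,0,0,0,0])
print(get_obs()['ft_force'],wc(pose()[0]),wc(cmd()[0]),get_obs()['width'])
print(proj('wrist',cw(-21,-72.9,90),cmd()))
a=get_image('wrist')
cv2.imwrite("pics/w21.png",a[:,:,::-1])
E
```

```text
cmd [532.2 312.4 118.1] meas [531.4 311.6 117.7] ang [-0.02  0.06  0.06]
[-0.10494917 -0.76556626  0.44000808] [  7.70751596 -72.96686076] [  8.89424089 -72.95594795] 0.31851824335136947
[[254.99813279 179.66002512]]
```

View pics/w21.png

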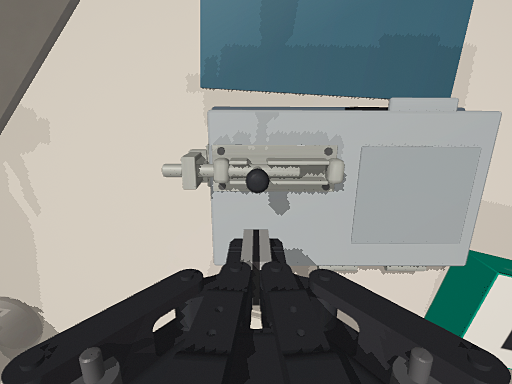

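The knob is at (257,181), in front of the fingers at u≈257. I'll descend and push it down along its arc.

```bash
python3 - <<'E'
import numpy as np
X0,Z0=8.9,86.1
for th in np.arange(0,1.61,.15):
    X=-21-31*np.sin(th)+7.5*np.cos(th)+11-6*th/1.5-2; Z=59+31*np.cos(th)+7.5*np.sin(th)-4*(1-th/1.5)
    print(round(th,2),round(X,1),round(Z,1),round(-(X-X0)/250,3),round(-(Z-Z0)/250,3))
E
```

```text
0.0 -4.5 86.0 0.054 0.0
0.15 -9.8 87.2 0.075 -0.004
0.3 -15.2 87.6 0.096 -0.006
0.45 -20.5 87.4 0.118 -0.005
0.6 -25.7 86.4 0.138 -0.001
0.75 -30.6 84.8 0.158 0.005
0.9 -35.2 82.5 0.176 0.014
1.05 -39.4 79.7 0.193 0.025
1.2 -43.0 76.4 0.208 0.039
1.35 -46.0 72.7 0.22 0.054
1.5 -48.4 68.7 0.229 0.07
```

{"fn": "play_rows", "kwargs": {"rows": [[0,0,0.06,0,0,0],[0,0,0.11,0,0,0],[0,0,0.128,0,0,0],[0,0,0.128,0,0,0],[0,0,0.128,0,0,0]]}}

```text
t: 25.55
tcp_pos: [532.2, 312.1, 86.2]
orientation: [0.0, -0.374, 0.928, 0.0]
ft_force: [1.0, -0.2, 0.0]
width: -0.2
```

{"fn": "play_rows", "kwargs": {"rows": [[0.03,0,0,0,0,0],[0.055,0,0,0,0,0],[0.075,0,-0.002,0,0,0],[0.096,0,-0.004,0,0,0],[0.118,0,-0.004,0,0,0]]}}

```text
t: 26.05
tcp_pos: [510.6, 291.4, 87.4]
orientation: [0.0, -0.374, 0.928, 0.0]
ft_force: [0.8, 0.5, -0.1]
width: -0.3
```

```bash
python3 - <<'E'
from h import *
log([0,0,.128,0,0,0],[0.118, 0, -0.004, 0, 0, 0])
print(get_obs()['ft_force'],wc(pose()[0]),wc(cmd()[0]))
a=get_image('wrist')
cv2.imwrite("pics/w22.png",a[:,:,::-1])
E
```

```text
cmd [511.  292.   87.1] meas [510.6 291.4  87.4] ang [ 0.01 -0.03  0.04]
[ 0.79055314  0.54611697 -0.12322493] [-21.2532306  -73.08496999] [-20.60575866 -72.95079923]
```

View pics/w22.png

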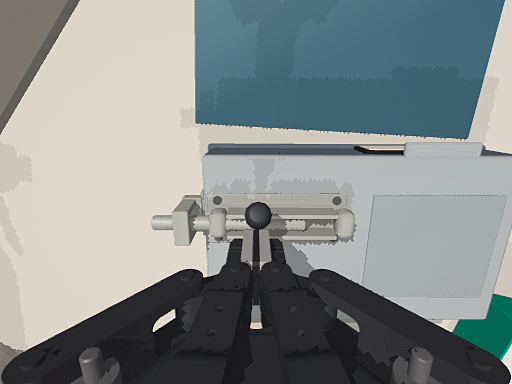

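The knob is tipping forward. Continuing.

{"fn": "play_rows", "kwargs": {"rows": [[0.02,0,0.003,0,0,0],[0.04,0,0.009,0,0,0],[0.058,0,0.018,0,0,0],[0.075,0,0.029,0,0,0],[0.09,0,0.043,0,0,0]]}}

```text
t: 26.6
tcp_pos: [494.3, 275.8, 76.1]
orientation: [-0.0, -0.374, 0.928, -0.0]
ft_force: [0.3, 0.2, 0.6]
width: 0.1
```

{"fn": "play_rows", "kwargs": {"rows": [[0.006,0,0.008,0,0,0],[0.012,0,0.015,0,0,0],[0.017,0,0.024,0,0,0],[0.021,0,0.031,0,0,0],[0.021,0,0.036,0,0,0]]}}

```text
t: 27.1
tcp_pos: [491.0, 272.5, 67.6]
orientation: [0.0, -0.374, 0.928, 0.0]
ft_force: [-2.5, -1.3, 10.9]
width: 0.1
```

```bash
python3 - <<'E'
from h import *
log([0.09, 0, 0.043, 0, 0, 0],[0.021, 0, 0.036, 0, 0, 0])
print(get_obs()['ft_force'],wc(pose()[0]),wc(cmd()[0]),pose()[0])
a=get_image('wrist')
cv2.imwrite("pics/w23.png",a[:,:,::-1])
E
```

```text
cmd [491.  272.7  67.3] meas [491.  272.5  67.6] ang [ 0.01 -0.03  0.04]
[-2.49419777 -1.2941302  10.89804619] [-48.45850358 -73.10506775] [-48.35575824 -72.94595594] [491.01953145 272.53111845  67.58345471]
```

View pics/w23.png

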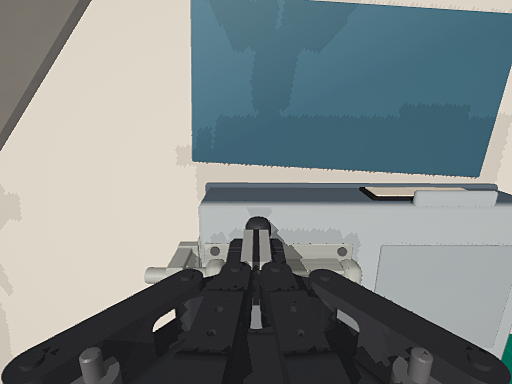

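At 67.6 mm the contact force is 11 N, so the knob is about down. One small extra press, then I'll retreat and check.

{"fn": "play_rows", "kwargs": {"rows": [[0,0,0.004,0,0,0],[0,0,0.008,0,0,0],[0,0,0.01,0,0,0],[0,0,0.01,0,0,0],[0,0,0.01,0,0,0]]}}

```text
t: 27.65
tcp_pos: [491.1, 272.5, 66.7]
orientation: [0.001, -0.374, 0.928, -0.0]
ft_force: [-6.2, -3.0, 22.8]
width: 0.1
```

{"fn": "play_rows", "kwargs": {"rows": [[0,0,-0.08,0,0,0],[0,0,-0.2,0,0,0],[0,0,-0.35,0,0,0],[-0.1,0,-0.5,0,0,0],[-0.25,0,-0.5,0,0,0]]}}

```text
t: 28.15
tcp_pos: [538.1, 316.6, 195.9]
orientation: [0.004, -0.373, 0.928, -0.0]
ft_force: [1.3, 0.7, 0.3]
width: 0.0
```

```bash
python3 - <<'E'
from h import *
log([0,0,.01,0,0,0],[-.25,0,-.5,0,0,0])
a=get_image('wrist')
cv2.imwrite("pics/w24.png",a[:,:,::-1])
cv2.imwrite("pics/s24.png",cv2.resize(get_image('side')[100:270,150:350,::-1],None,fx=3,fy=3,interpolation=cv2.INTER_CUBIC))
p,q=cmd()
print(np.round(proj('wrist',[cw(-52,-73,59),cw(-21-31*np.sin(1.2),-73,59+31*np.cos(1.2)),cw(-21,-73,90)],pose())))
print(np.round((proj('side',[cw(-52,-73,59),cw(-21-31*np.sin(1.2),-73,59+31*np.cos(1.2)),cw(-64,108,50),cw(-64,-108,50)])-[150,100])*3))
E
```

```text
cmd [536.  316.1 189.8] meas [538.1 316.6 195.9] ang [ 0.17 -0.41  0.09]
[[256. 112.]
 [256. 115.]
 [256. 150.]]
[[342. 213.]
 [339. 201.]
 [462. 355.]
 [338. 196.]]
```

View pics/w24.png

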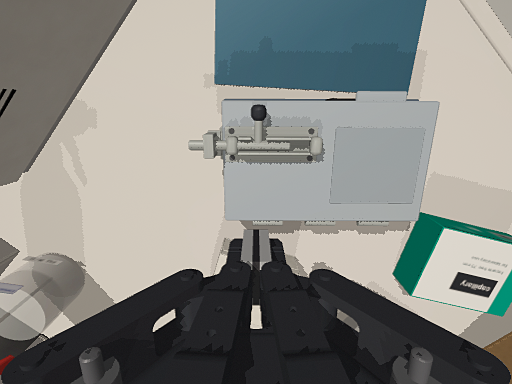

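View pics/s24.png

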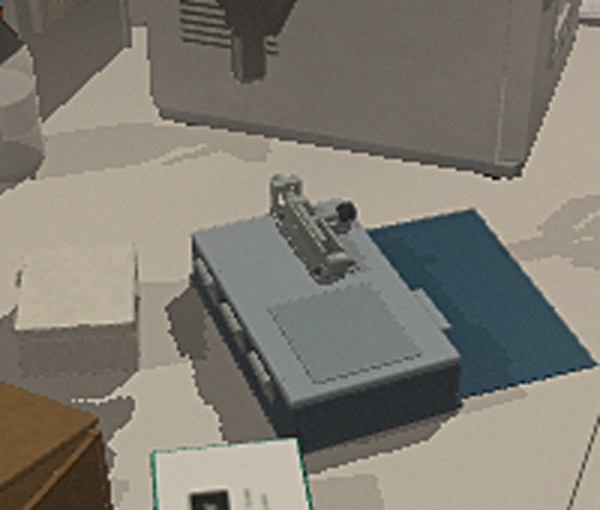

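The handle lies flat: the knob is at (346,211) in the zoomed side view, against (342,213) predicted for fully down. The bolt is through the keeper, the lid is flush and the arm is clear. I'll let it settle and hand in.

{"fn": "play_rows", "kwargs": {"rows": [[0,0,0,0,0,0],[0,0,0,0,0,0],[0,0,0,0,0,0],[0,0,0,0,0,0],[0,0,0,0,0,0]]}}

```text
t: 28.75
tcp_pos: [535.6, 315.5, 189.9]
orientation: [-0.0, -0.373, 0.928, 0.0]
ft_force: [0.0, -0.2, 0.3]
width: 0.3
```

```bash
python3 -c "
from plant import *
print(get_obs()['t'],get_obs()['ft_force']); print(close_job())"
```

```text
28.75 [ 0.00760783 -0.17378516  0.2620748 ]
the job is handed in; nothing more can be done
None
```

I packed all three tubes, shut and bolted the case, and handed the job in at 28.75 s; no verdict was reported.

- **Tubes:** both purple-capped tubes were set down flat in the purple insert and the white-capped tube in the white insert. The wrist picture before the lid was shut showed all three flat. The white tube had rolled slightly off line, but stayed well inside its insert.
- **Lid:** I swung it shut and pressed it down; it stopped at about 49.6 mm with 25 N, against the 50 mm expected when shut.
- **Bolt:** it slid about 33 mm to a hard stop (15 N), and the pictures show its tip through the keeper.
- **Handle:** it was turned down until the force rose to 23 N. The knob then showed within about 2 image pixels of where it should be when fully down.

The lid, bolt and handle could only be judged from forces and pictures, as their joint values cannot be read. The gripper read about 10 mm when holding the 13 mm tubes, but all three grasps held. The tubes could not be seen again after the lid was shut. At the end the arm stood clear with no contact force, and the teal box and slide box looked unmoved in the pictures.

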